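# Slide a spread retaining ring over an axle stub to its groove

## Robot

A 6-joint arm with a two-finger parallel gripper is mounted at the origin on the work surface; the furniture and walls round the work are solid. World frame = base frame: x ahead of the robot, y to its left, z up, the work surface at z = 0. Lengths are in mm, angles in rad, forces in N, time in s.
With the tool pointing down it reaches from about 225 to 875 mm from the base axis. Payload 3.4 kg.
Tool frame: the origin (TCP) lies at the very end of the fingers, on their centre line; the grasp point (between the pads) lies 19 mm behind it; z points along the fingers, x is the direction in which the jaws open and shut, and the axes are right-handed (so a half turn about z gives the same grasp; the last joint's range is limited). The gripper opens to 85 mm and grips with 20 to 120 N. Pads are 22 mm wide; open, the fingers measure 114 mm over their backs; the gripper's body (76 mm by 85 mm) begins 54 mm behind the grasp point. The pads swing forward as they close: fully open they stand 13 mm farther back than shut.
Start: joints at [-1.246, 0.276, 1.505, -0, 1.361, -0.121], TCP at [247.932, -518.838, 231.328] pointing down, gripper open.
Joint ranges: [-2.89, 2.89], [-0.75, 2.08], [0.22, 2.7], [-1.18, 4.32], [0.11, 2.71], [-2.7, 2.7]. Speed limits (rad/s): [2.57, 2.57, 3.14, 3.14, 3.14, 3.14].

## Interface

Orientations are given as a unit quaternion [x, y, z, w].
In Python, from workcell import env, viewer gives the robot as it stands. The module is installed in compiled form; this text tells all that it offers.
- The arm moves only by the tool drive_tool, never from a script. Its argument "increments" is text: rows parted by semicolons, each of 5 numbers parted by spaces: the shift along the tool's x, y, z in mm, then the turn about the tool's z in rad, then the opening, from 0 (shut) to 1 (fully open). In form: dx dy dz twist jaw; .... A call has 1 to 5 rows; each row shifts and turns the commanded pose from where the row before left it, along the tool's axes as they then stand; what a row does not reach is not made up. A row lasts 1/10 s, in which the tool goes at most 50 mm and 8.59 degrees, less where a joint would pass 70% of its speed; a pose out of reach is approached as far as the arm can. A call is refused whole if a number of a shift passes 50 or a number of a turn 0.15, either way. A call with a gripper value outside its range is refused whole. The fingers move at their own pace and stop on an object; the grip force is fixed at half the most. Time passes only in rows, so rows that do not move let the fingers close. It gives the time, the measured TCP pose, the force and the opening at its end, in the units of the state.
- env.observe(): the state, without advancing time (a new reading comes with each control period).
- viewer.snapshot(name): name is "scene" or "side" or "wrist"; returns the picture (480x640x3 uint8, blue, green, red); there is no depth.
- viewer.get_calibration(name): a dict with "fx", "fy", "cx", "cy" (pixels), "cam_to_world" (4x4, takes a point from camera to world coordinates). Camera axes: x right, y up, looking along -z (the intrinsics and any distortion apply to the point x, -y, -z); pixel columns grow to the right and rows downward; lengths in mm; the calibration is good to about 2 mm. A picture is of the moment at which its call begins: read the wrist's pose just before it. get_calibration takes no time and is no camera call; for the wrist camera it gives the pose at the moment of the call.
- env.sign_off(): hands the job in, once; it reports no verdict.
The state is a dict: "clock": time; "joint_pos": joint angles; "joint_velocities": joint speeds; "effort": joint torques, N m; "tool_pos": TCP position; "tcp_rot": TCP orientation; "force": force on the tool from outside, world axes, zero at the start; "moment": the same for the moment, N m; "gripper_width": opening from 0.0 (shut) to 1.0 (fully open).
Only numpy, scipy, OpenCV 4.12 (cv2) and the standard library are available. Lean on these libraries where they do the work, as an engineer would, in place of code of your own. Each camera call takes 0.05 s, during which the arm holds its last target.

## Task

Take the bent-nose ring pliers from their wooden rest, put their two tips into the gap of the steel retaining ring that lies on the wood block, and squeeze the handles fully so that the ring is spread and held on the tips. Slide the spread ring gently down over the end of the axle stub until it lies level on the brass washer, at its groove. Do not let it close: finish still holding the pliers squeezed, with the ring held spread there so that the fit can be checked before it snaps in, and leave the other things on the bench alone.

Things in the scene. Friction and masses are not known exactly. Their poses are not given: they have to be found in the camera images.
- pliers: Bent-nose ring pliers, blue handles, 190 mm long, 0.21 kg, lying level on the wooden rest. Origin on the pivot at half thickness; x from the handles to the nose, y across, z up. Both jaws end in legs bent straight down. Squeezing the handles spreads the legs, both sides alike, up to a built-in stop screw that takes any further squeeze.
- pliers_grip (a point): Grasp point: midway between the handles at half their height, 52 mm behind the pivot; close the fingers across the pliers' y, pointing down. The grips are 13 mm high and flat-sided. Fingers that swing forward as they close take the pliers down with them by some mm: raise the arm by as much.
- pliers_nose (a point): Midway between the two tips at half the height of their necks, 128 mm ahead of pliers_grip, 30.5 mm below it; axes as the pliers. Each tip is an upright neck 4.4 mm thick, 8 mm high, between a shoulder above and a foot below, 9 mm across; feet end 6.5 mm below this point. Outsides of the feet 19 mm apart with handles free, 26 mm at 57 mm.
- pliers_l (a joint): Squeeze of the handles: 0 free (62 mm over their outsides), about 0.05 at 57 mm, 0.30 rad at the stop (about 28 mm). A leaf spring resists: 7 N on each handle at first, 10 N at the stop, 22 N with the ring on the tips. Held at 57 to 58 mm the pliers can be carried and the tips still fit the gap; squeeze fully with 40 N or more.
- ring: Springy steel retaining ring lying flat on the wood block, 34 g, 4 mm thick, bore 48 mm, outside 60 mm relaxed, with two ears at its gap that stand out over the block's edge. Origin at the relaxed ring's centre at half thickness; the gap is on its -x side, x points from the gap to the ring's back.
- ring_gap (a point): Centre of the relaxed ring's gap at half thickness: bring pliers_nose here from above, pliers' x along the ring's x, height within 1.5 mm. The gap's side faces, 32 mm apart, have V-notches 4.5 mm deep, 8 mm wide, that centre the necks as they spread; the ears then sit between shoulder and foot.
- ring_bore (a point): Centre of the bore of the spread ring (fixed to the ring's back, at half thickness; 3 mm nearer the gap than the relaxed centre). Held spread in the pliers it lies 29 mm ahead of pliers_nose; the back hangs a few mm low, touches the washer first, and comes level as the ears are lowered on. Spread to the stop, the bore is 54 mm wide.
- lug_left (a point): Middle of the gap face on the left ear of the ring (+y), at half thickness.
- lug_right (a point): The same on the right ear. The two are 32 mm apart relaxed, about 50 mm with the pliers at the stop; level with the groove point when the ring lies level on the washer.
- ring_block: Hardwood block, 50 x 60 x 45 mm high, loose, under the ring. Origin at the centre of its underside.
- axle_unit: Green four-bolt flanged bearing unit on a plywood board 150 x 140 x 18 mm, fixed, with a steel axle stub standing up. Origin under the board on the axle's line, z up. Flange (112 mm square) up to 30 mm, hub (100 mm wide, 80 at its top) up to 50 mm, dark collar (57 mm) and brass washer (59 mm across) up to 67 mm above the bench.
- axle_top (a point): Centre of the top face of the axle stub, 88.5 mm above the bench. The stub is 50 mm in diameter with a 3.5 mm chamfer at its end.
- groove (a point): Point on the axle's line 69 mm above the bench: where the ring's half thickness lies when the ring rests on the brass washer (top at 67 mm). The groove is 6 mm wide (67 to 73 mm above the bench) and 1.5 mm deep.
- pliers_rest: Pale wooden rest for the pliers, fixed: a board 132 x 62 x 12 mm with two uprights 14 mm thick and 46 mm high, one 34 mm wide under the pivot and one 100 mm wide 96 mm behind it, with a peg 12 mm high outside each handle. Origin under the pivot; axes as for the pliers.
- sanding_block: Brown sanding block lying flat, 40 x 70 x 26 mm high: leave it. Origin at the centre of its underside.
- screwdriver: Screwdriver with a red handle lying flat, 176 mm long: leave it. Origin under its middle.

How it is judged (in metres and radians):
On the way, in this order (a step that is already met when the one before it is completed fails the run):
1. the pliers are lifted off their rest (height (world z) of pliers_grip above 0.065 m and contact force between pliers and pliers_rest below 0.1 N and contact force between the fingers and pliers above 1 N), for 0.2 s.
2. the ring is spread on the tips of the pliers and lifted off the wood block (distance between lug_left and lug_right above 0.044 m and contact force between pliers and ring above 1 N and contact force between ring and ring_block below 0.05 N and height (world z) of ring_bore above 0.06 m), for 0.2 s.
At the end, for the whole second after the job is handed in: The ring is round the axle at its groove: centre within 5 mm of the axle's line, height within 3 mm, level within 0.1 rad, still. The squeezed pliers hold it spread (ears at least 44 mm apart, over 1 N) and the fingers hold the handles (over 5 N) (horizontal distance between ring_bore and groove below 0.005 m and z of ring_bore in the frame of groove between -0.003 and 0.003 m and angle between ring's own z axis and vertical below 0.1 rad and distance between lug_left and lug_right above 0.044 m and contact force between pliers and ring above 1 N and contact force between the fingers and pliers above 5 N and linear speed of ring below 0.02 m/s); the arm keeps its last pose, push and grip.
It fails at once if the ring is dropped onto the bench (height (world z) of ring_bore below 0.02 m).
It fails at once if the ring is forced down on the axle unit with more than 40 N (contact force between ring and axle_unit above 40 N).
It fails at once if one of the other things on the bench is moved (distance of any of sanding_block, screwdriver from where it was at the start of the episode above 0.02 m).
It also fails if it takes over 48 s, if anything falls off the work surface, if the arm or the gripper's body presses on something with over 40 N, if the wrist force passes 120 N, or if a joint passes its speed limit or range.

## Working session

There is one attempt and no reset: what is moved stays moved. The work goes in short steps, Python scripts to look and compute and a tool call to move; the robot and the scene stay as the last step left them, time stands still between calls to the robot, and variables do not carry over. Pictures are saved under pics/ and viewed, and the job is handed in when it is done.

Besides the shell and the picture viewer there is one more tool, called after "Request:" by a JSON object that holds its "name" and its "arguments", one argument or row to a line. drive_tool: Moves the arm, as the interface text tells. Its arguments: {"type":"object","properties":{"increments":{"type":"string"}},"required":["increments"]}

```bash
mkdir -p pics
python3 - <<'E'
from workcell import env, viewer
import cv2
print(env.observe())
for n in ["scene","side","wrist"]:
    c=viewer.get_calibration(n); print(n,c)
    cv2.imwrite(f"pics/{n}0.png",viewer.snapshot(n))
E
```

```text
{'clock': 0.0, 'joint_pos': array([-1.24601562e+00,  2.76568893e-01,  1.50614860e+00,  3.11425327e-05,
        1.36066834e+00, -1.21000663e-01]), 'joint_velocities': array([-5.65371675e-04,  7.51000523e-04,  1.10620300e-05,  1.14672906e-03,
        7.32356893e-04, -1.07153690e-03]), 'effort': array([-2.36487234e-03, -4.16775334e+01, -2.45804143e+01, -1.33275153e-04,
        1.13292964e-02, -8.79111866e-06]), 'tool_pos': array([ 247.75447264, -518.30286659,  230.4484165 ]), 'tcp_rot': array([ 8.45918432e-01, -5.33311543e-01, -6.85567639e-04, -5.78018303e-04]), 'force': array([-0.20984355, -0.07782462,  0.8848504 ]), 'moment': array([-0.03452142,  0.01348318,  0.0077007 ]), 'gripper_width': 0.9949896655014183}
scene {'fx': 620.8726296385552, 'fy': 620.8726296385552, 'cx': 320.89903289002217, 'cy': 235.4226604459834, 'cam_to_world': array([[-8.74956130e-01,  3.39709683e-01, -3.45034929e-01,
         6.67645893e+01],
       [-4.84113657e-01, -6.00118214e-01,  6.36782613e-01,
         9.57556303e+02],
       [ 9.25947406e-03,  7.24192972e-01,  6.89535207e-01,
         9.60271467e+02],
   
[... 317 characters left out ...]
-5.27339715e-01,  6.27529276e-01,
         1.01647688e+03],
       [ 1.08459773e-02,  7.60632349e-01,  6.49092285e-01,
         9.74271693e+02],
       [ 0.00000000e+00,  0.00000000e+00,  0.00000000e+00,
         1.00000000e+00]])}
wrist {'fx': 404.13566275304936, 'fy': 404.13566275304936, 'cx': 329.96676488502095, 'cy': 242.14723260258103, 'cam_to_world': array([[ 4.31948786e-01,  8.69314946e-01,  2.40232743e-01,
         3.08468340e+02],
       [-9.01897039e-01,  4.16758364e-01,  1.13552616e-01,
        -4.90176751e+02],
       [-1.40601940e-03, -2.65714114e-01,  9.64050845e-01,
         3.72577796e+02],
       [ 0.00000000e+00,  0.00000000e+00,  0.00000000e+00,
         1.00000000e+00]])}
```

View pics/scene0.png

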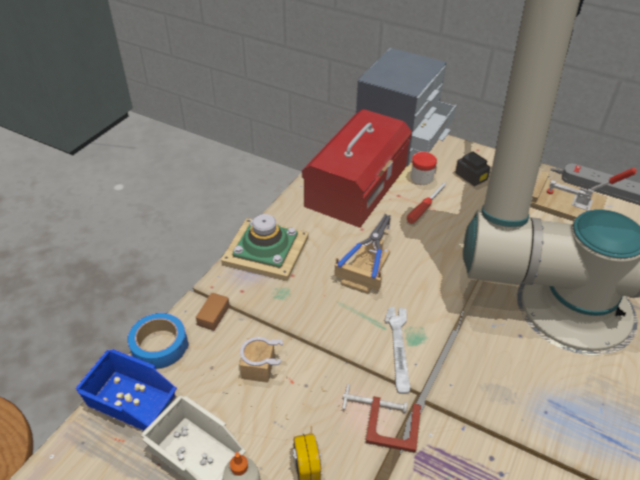

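View pics/side0.png

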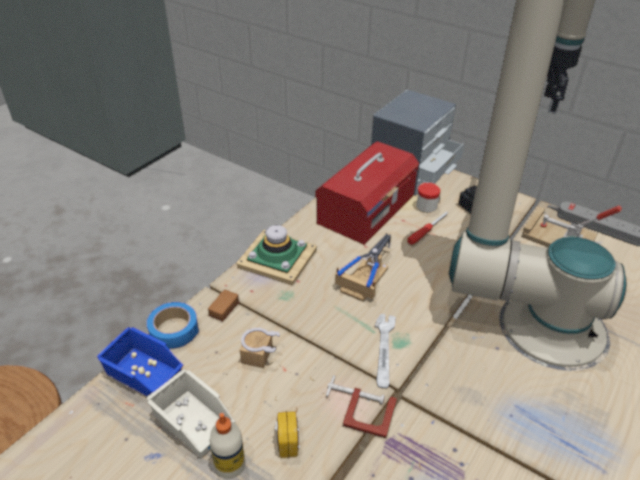

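View pics/wrist0.png

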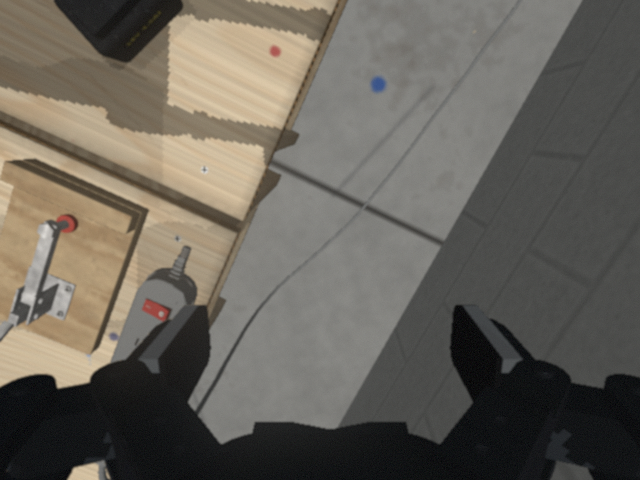

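The scene view shows the axle at about (264,222), the pliers with their nose near (385,220) and handles near (345–380,268), and the ring with its gap to the right near (278,352). The side view agrees. I'll get rough positions and set up helpers.

```bash
cat > h.py <<'E'
import numpy as np, cv2
def cal(c):
    K=np.array([[c['fx'],0,c['cx']],[0,c['fy'],c['cy']],[0,0,1]]);T=np.array(c['cam_to_world']);return K,T
def ray(c,u,v):
    K,T=cal(c); d=np.array([(u-c['cx'])/c['fx'],-(v-c['cy'])/c['fy'],-1.]); d=T[:3,:3]@d; return T[:3,3],d/np.linalg.norm(d)
def plane(c,u,v,z):
    o,d=ray(c,u,v); return o+d*(z-o[2])/d[2]
def proj(c,p):
    K,T=cal(c); q=T[:3,:3].T@(np.asarray(p,float)-T[:3,3]); return np.array([c['cx']+c['fx']*q[0]/-q[2], c['cy']-c['fy']*q[1]/-q[2]])
def tri(*cuv):
    A=np.zeros((3,3));b=np.zeros(3)
    R=[ray(*x) for x in cuv]
    for o,d in R:
        P=np.eye(3)-np.outer(d,d);A+=P;b+=P@o
    p=np.linalg.solve(A,b); return p,[float(np.linalg.norm((np.eye(3)-np.outer(d,d))@(p-o))) for o,d in R]
E
python3 - <<'E'
from workcell import viewer
from h import *
s=viewer.get_calibration("scene");d=viewer.get_calibration("side")
np.set_printoptions(suppress=True,precision=1)
print("axle",plane(s,264,222,88),plane(d,277,233,88))
for n,u,v,u2,v2,z in [("nose",386,222,388,243,50),("pivot",377,242,379,258,58),("hL",341,262,342,272,58),("hR",377,276,374,284,58),("ringc",259,352,258,339,47),("sand",213,311,224,305,13),("scr",425,205,428,229,10)]:
    print(n,plane(s,u,v,z),plane(d,u2,v2,z))
im=cv2.imread("pics/scene0.png")[200:400,200:460]
cv2.imwrite("pics/s_crop.png",cv2.resize(im,None,fx=3,fy=3,interpolation=cv2.INTER_CUBIC))
E
```

```text
axle [626.  174.9  88. ] [619.8 179.3  88. ]
nose [419.3   9.9  50. ] [409.9  17.8  50. ]
pivot [406.7  84.1  58. ] [395.5  85.5  58. ]
hL [445.3 172.4  58. ] [439.  175.1  58. ]
hR [365.6 171.4  58. ] [360.3 166.4  58. ]
ringc [474.  431.7  47. ] [474.  429.8  47. ]
sand [620.7 374.6  13. ] [618.2 375.9  13. ]
scr [ 379.8 -130.9   10. ] [ 375.1 -134.5   10. ]
```

View pics/s_crop.png

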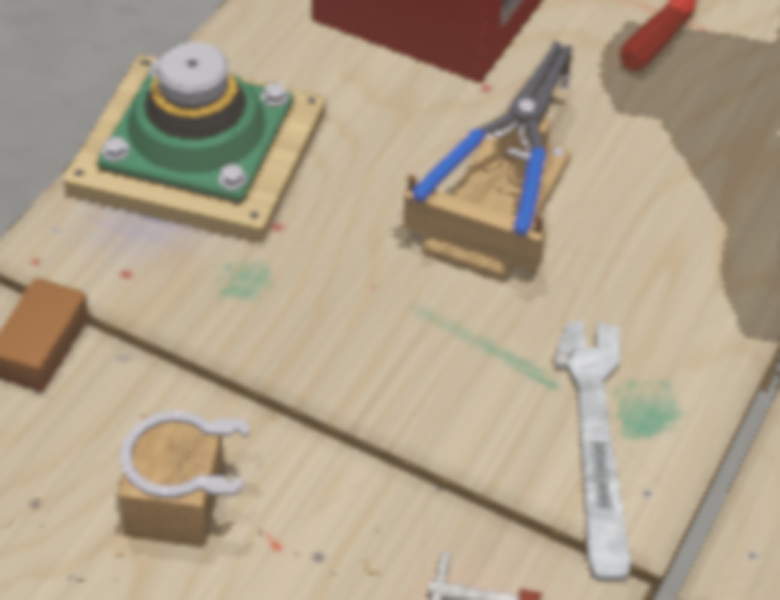

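Request:
{"name": "drive_tool", "arguments": {
  "increments": "-35 -30 -8 0 1;-35 -30 -8 0 1;-35 -30 -8 0 1;-35 -30 -8 0 1;-35 -30 -8 0 1"
}}

```text
clock: 0.65
tool_pos: [307.8, -294.3, 271.3]
tcp_rot: [0.846, -0.534, -0.0, -0.0]
force: [1.6, -0.1, 0.4]
gripper_width: 1.0
```

Request:
{"name": "drive_tool", "arguments": {
  "increments": "-35 -30 -8 0 1;-35 -30 -8 0 1;-35 -30 -8 0 1;-35 -30 -8 0 1;-35 -30 -8 0 1"
}}

```text
clock: 1.15
tool_pos: [367.6, -71.8, 311.6]
tcp_rot: [0.846, -0.534, 0.0, -0.0]
force: [1.2, -0.2, -0.6]
gripper_width: 1.001
```

Request:
{"name": "drive_tool", "arguments": {
  "increments": "-35 -30 0 0 1;-35 -30 0 0 1;-35 -30 0 0 1;0 0 0 -0.15 1;0 0 0 -0.15 1"
}}

```text
clock: 1.65
tool_pos: [403.4, 61.7, 310.9]
tcp_rot: [0.918, -0.396, -0.0, 0.0]
force: [-0.6, -0.2, -1.1]
gripper_width: 1.0
```

Request:
{"name": "drive_tool", "arguments": {
  "increments": "0 0 0 -0.15 1;0 0 0 -0.15 1;0 0 0 -0.15 1;0 0 0 -0.15 1;0 0 0 -0.15 1"
}}

```text
clock: 2.15
tool_pos: [403.3, 59.9, 311.0]
tcp_rot: [0.999, -0.034, -0.0, 0.0]
force: [-1.0, -0.1, -0.3]
gripper_width: 1.0
```

```bash
cat > snap.py <<'E'
import sys,pickle,cv2
from workcell import env, viewer
n=sys.argv[1];cam=sys.argv[2] if len(sys.argv)>2 else "wrist"
c=viewer.get_calibration(cam);o=env.observe();im=viewer.snapshot(cam)
cv2.imwrite(f"pics/{n}.png",im);pickle.dump((c,o),open(f"pics/{n}.pkl","wb"));print(o['clock'],o['tool_pos'],o['tcp_rot'],o['force'],o['gripper_width'])
E
python3 snap.py w1
```

```text
2.15 [403.3371366   59.91380201 311.02031813] [ 9.99410029e-01 -3.43437356e-02 -3.13265130e-04  5.45033130e-05] [-0.9673376  -0.06453259 -0.26231397] 1.000376750549785
```

View pics/w1.png

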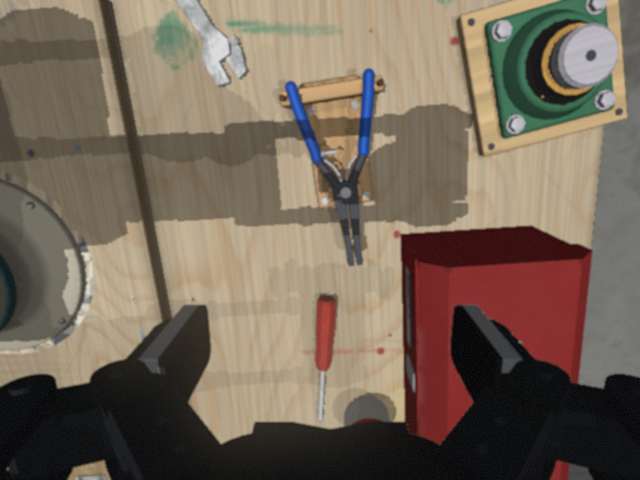

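Wrist view: the pliers' pivot is at (346,192), the handle ends at (290,85) and (369,72), the tips at about (355,262), and the axle top at (590,55). I'll take a second view for stereo.

Request:
{"name": "drive_tool", "arguments": {
  "increments": "40 -30 0 0 1;40 -30 0 0 1;0 0 0 0 1"
}}

```text
clock: 2.5
tool_pos: [492.4, 116.1, 309.6]
tcp_rot: [0.999, -0.038, 0.0, -0.001]
force: [-0.5, 0.3, -0.7]
gripper_width: 1.0
```

```bash
python3 snap.py w2
```

```text
2.5 [492.42134338 116.13679148 309.62572641] [ 9.99289151e-01 -3.76861940e-02  4.90721863e-04 -8.38451964e-04] [-0.45389529  0.30514129 -0.70322135] 1.000173936017767
```

View pics/w2.png

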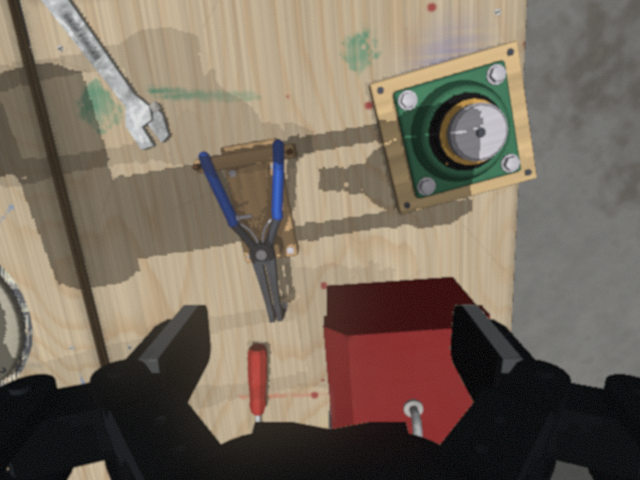

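Run:
```python
from h import *
a=cv2.imread("pics/w1.png")[60:280,260:400];b=cv2.imread("pics/w2.png")[120:340,180:320]
f=lambda i:cv2.resize(i,None,fx=2.7,fy=2.7,interpolation=cv2.INTER_CUBIC)
cv2.imwrite("pics/w12.png",np.hstack([f(a),f(b)]))
import pickle
for n in ("w1","w2"):
    im=cv2.imread(f"pics/{n}.png");c,o=pickle.load(open(f"pics/{n}.pkl","rb"))
    hsv=cv2.cvtColor(im,cv2.COLOR_BGR2HSV)
    m=cv2.inRange(hsv,(105,120,60),(125,255,255)); m[300:]=0
    cs,_=cv2.findContours(m,cv2.RETR_EXTERNAL,cv2.CHAIN_APPROX_NONE)
    for k in cs:
        if cv2.contourArea(k)>100: print(n,cv2.minAreaRect(k),cv2.boxPoints(cv2.minAreaRect(k)).round(1).tolist())
```

```text
w1 ((302.8191223144531, 122.06859588623047), (84.73011779785156, 11.41341781616211), 69.22774505615234) [[282.5, 84.5], [293.1000061035156, 80.4000015258789], [323.20001220703125, 159.6999969482422], [312.5, 163.6999969482422]]
w1 ((366.33935546875, 112.02313232421875), (11.11056900024414, 86.20893859863281), 3.9004933834075928) [[357.8999938964844, 154.60000610351562], [363.70001220703125, 68.5999984741211], [374.79998779296875, 69.4000015258789], [368.8999938964844, 155.39999389648438]]
w2 ((221.21450805664062, 196.45425415039062), (62.64433670043945, 8.690834045410156), 64.72228240966797) [[203.89999389648438, 170.0], [211.8000030517578, 166.3000030517578], [238.5, 222.89999389648438], [230.6999969482422, 226.60000610351562]]
w2 ((277.0, 180.0), (78.0, 10.0), 90.0) [[272.0, 141.0], [282.0, 141.0], [282.0, 219.0], [272.0, 219.0]]
```

View pics/w12.png

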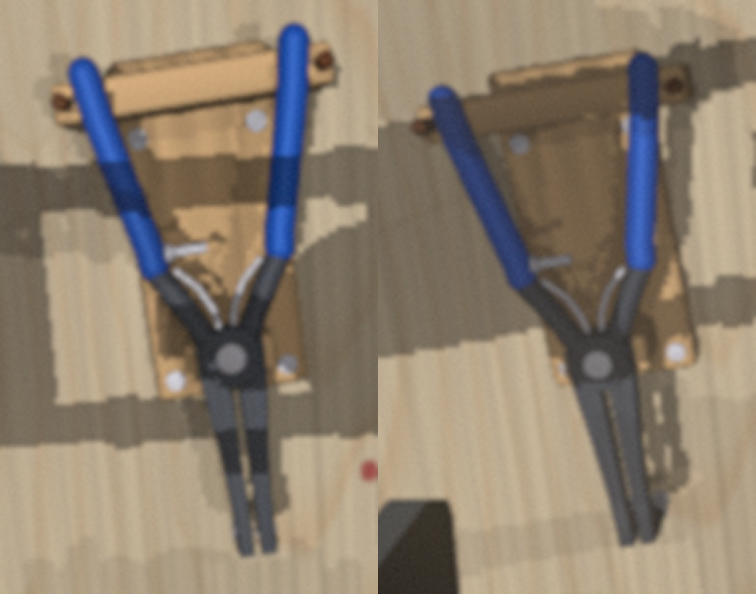

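Run:
```python
from h import *
import pickle
np.set_printoptions(suppress=True,precision=1)
c1,_=pickle.load(open("pics/w1.pkl","rb"));c2,_=pickle.load(open("pics/w2.pkl","rb"))
P={}
for n,a,b in [("pivot",(345.6,193),(261.5,254.8)),("hL",(290.4,83),(203,154)),("hR",(368.9,71.1),(278.1,141.5)),("bL",(316.3,161.9),(233,224.8)),("bR",(363.3,155.6),(277,219.3)),("nose",(355.2,263.7),(276.3,321.1)),("axle",(590.5,55),(480,132))]:
    P[n],e=tri((c1,*a),(c2,*b)); print(n,P[n],np.round(e,2), plane(c1,*a,56),plane(c2,*b,56))
m=(P["hL"]+P["hR"])/2; d=P["nose"]-m; print("heading",np.arctan2(d[1],d[0]), "bM",(P["bL"]+P["bR"])/2,np.linalg.norm(P["bL"]-P["bR"]),np.linalg.norm(P["hL"]-P["hR"]))
```

```text
pivot [419.1  66.4  57.8] [0. 0.] [419.2  66.1  56. ] [418.7  65.9  56. ]
hL [374.5 170.7  55.2] [0.3 0.3] [374.4 170.9  56. ] [374.9 170.5  56. ]
hR [447.3 176.7  51.5] [0.1 0.1] [446.8 176.2  56. ] [447.9 176.7  56. ]
bL [392.3  97.8  49.4] [0.2 0.2] [392.7  98.2  56. ] [394.   99.4  56. ]
bR [438.3 101.   53.6] [0.2 0.2] [438.3 101.   56. ] [438.6 101.7  56. ]
nose [425.3  -8.6  55.7] [0.8 0.8] [424.9  -7.9  56. ] [425.7  -9.2  56. ]
axle [627.5 172.   88.6] [0.1 0.1] [647.2 176.1  56. ] [639.1 171.1  56. ]
heading -1.4920309435109058 bM [415.3  99.4  51.5] 46.323637260691534 73.13522831647543
```

Stereo gives the pivot at (419,66,58) and the pliers' heading at about -1.49 rad. The handle tops came out near 52–55 mm, which fits the text's 52.5 mm mid-height. The axle top is at (627.5,172,88.6). Next I'll go above the grip point, (415,118).

Request:
{"name": "drive_tool", "arguments": {
  "increments": "0 0 0 -0.15 1;-38 -4 25 0 1;-39 -4 25 0 1;0 0 45 0 1;0 0 45 0 1"
}}

```text
clock: 3.05
tool_pos: [408.8, 115.5, 171.2]
tcp_rot: [0.999, 0.037, 0.002, 0.0]
force: [0.9, 0.2, 0.1]
gripper_width: 1.002
```

Request:
{"name": "drive_tool", "arguments": {
  "increments": "0 0 40 0 1;0 0 0 0 1"
}}

```text
clock: 3.25
tool_pos: [404.8, 114.8, 127.5]
tcp_rot: [0.999, 0.037, -0.006, 0.001]
force: [-1.7, 0.6, 0.2]
gripper_width: 1.001
```

```bash
python3 snap.py w3
```

```text
3.25 [404.78790891 114.83042096 127.4508687 ] [ 9.99311812e-01  3.66111334e-02 -5.92777517e-03  6.23558309e-04] [-1.67903069  0.57548132  0.17750667] 1.0012121019255773
```

View pics/w3.png

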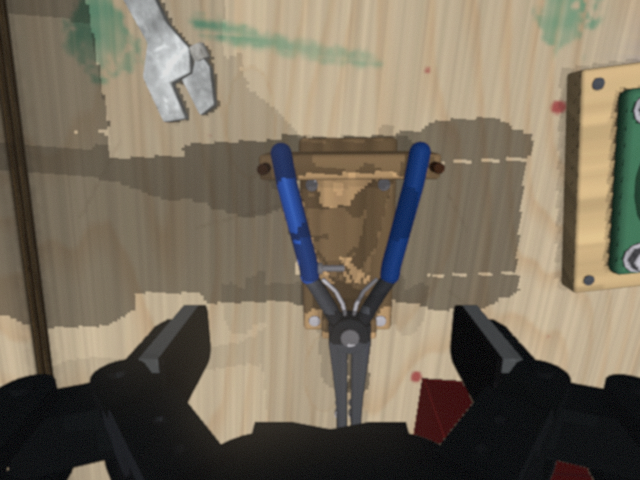

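Request:
{"name": "drive_tool", "arguments": {
  "increments": "0 0 0 0 1;0 0 0 0 1"
}}

```text
clock: 3.5
tool_pos: [412.4, 116.0, 133.5]
tcp_rot: [0.999, 0.037, 0.002, -0.0]
force: [-0.8, 0.1, 0.8]
gripper_width: 0.999
```

```bash
python3 snap.py w4
python3 - <<'E'
from h import *
im=cv2.imread("pics/w4.png")[130:360,240:460]
cv2.imwrite("pics/w4c.png",cv2.resize(im,None,fx=2.6,fy=2.6,interpolation=cv2.INTER_CUBIC))
im=cv2.imread("pics/w4.png");hsv=cv2.cvtColor(im,cv2.COLOR_BGR2HSV)
m=cv2.inRange(hsv,(105,120,40),(125,255,255)); m[300:]=0
for r in (150,170,190,210,230,250,270,280):
    x=np.where(m[r])[0]; 
    if len(x): g=np.where(np.diff(x)>5)[0]; print(r,x[0],x[g],x[g+1],x[-1])
E
```

```text
3.5 [412.3867041  115.97579796 133.52892445] [ 9.99304580e-01  3.72118059e-02  2.37161285e-03 -1.16953074e-04] [-0.78808064  0.14150038  0.78960085] 0.9994658670893345
150 258 [273] [392] 409
170 260 [277] [388] 406
190 264 [282] [384] 401
210 270 [287] [379] 396
230 276 [292] [374] 391
250 281 [298] [369] 386
270 287 [301] [365] 381
280 290 [294] [375] 375
```

View pics/w4c.png

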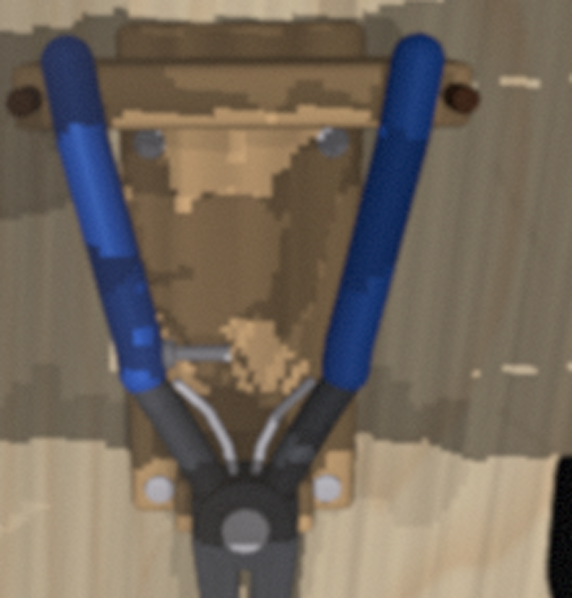

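Run:
```python
from h import *
import pickle
np.set_printoptions(suppress=True,precision=1)
c1,_=pickle.load(open("pics/w1.pkl","rb"));c4,o=pickle.load(open("pics/w4.pkl","rb"))
print(tri((c1,345.6,193),(c4,334.2,334.2)), plane(c4,334.2,334.2,58))
print(tri((c1,290.4,83),(c4,266.5,149)),tri((c1,368.9,71.1),(c4,400.5,149)))
for r,x in ((150,333.5),(190,332.7),(230,333.2),(270,333.7)): print(plane(c4,x,r,56))
from workcell import env
p=env.observe()['tool_pos']
```

```text
(array([419. ,  66.6,  59. ]), [0.0799665804555734, 0.07996658045550219]) [419.  66.  58.]
(array([374.7, 170.7,  56.7]), [0.2785846748155683, 0.2785846748155449]) (array([446.5, 176.1,  54.3]), [0.5441552737160639, 0.544155273715938])
[410.3 172.7  56. ]
[411.5 151.5  56. ]
[413.5 129.2  56. ]
[415.6 105.6  56. ]
```

Request:
{"name": "drive_tool", "arguments": {
  "increments": "1 -2 30 -0.007 1;0 0 30 0 1;0 0 0 0 1;0 0 0 0 1;0 0 0 0 1"
}}

```text
clock: 4.05
tool_pos: [413.0, 118.1, 73.0]
tcp_rot: [0.999, 0.041, 0.002, -0.0]
force: [0.1, 0.3, 0.3]
gripper_width: 0.997
```

Request:
{"name": "drive_tool", "arguments": {
  "increments": "1.7 0 22 0 1;0 0 22 0 1;0 0 0 0 1;0 0 0 0 1;0 0 0 0 1"
}}

```text
clock: 4.55
tool_pos: [414.4, 118.3, 28.7]
tcp_rot: [0.999, 0.041, 0.001, -0.0]
force: [-0.1, 0.5, -0.3]
gripper_width: 0.998
```

```bash
python3 snap.py w5; python3 snap.py s5 scene; python3 -c "
import cv2
im=cv2.imread('pics/s5.png')[180:320,290:450];cv2.imwrite('pics/s5c.png',cv2.resize(im,None,fx=4,fy=4,interpolation=cv2.INTER_CUBIC))"
```

```text
4.55 [414.37433214 118.25970146  28.65232832] [ 9.99157792e-01  4.10058025e-02  1.49178291e-03 -6.85433993e-05] [-0.14099321  0.52721427 -0.25155091] 0.998140573847878
4.6 [414.32696087 118.25613901  28.59304229] [ 9.99158523e-01  4.09878549e-02  1.49548156e-03 -7.22597758e-05] [-0.09028407 -0.324246    0.44780685] 1.0025038888873414
```

View pics/w5.png

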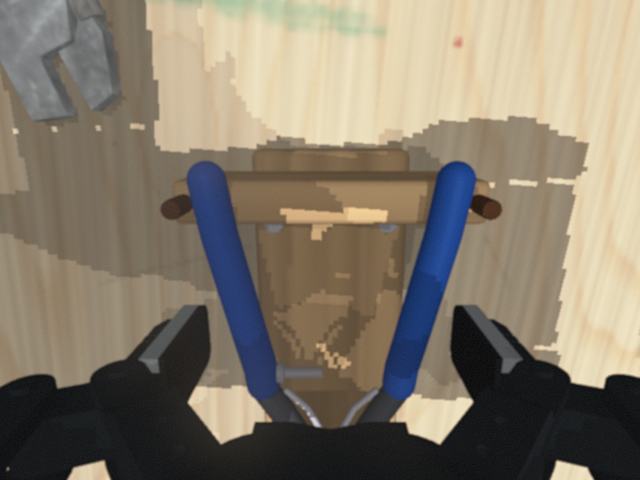

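View pics/s5c.png

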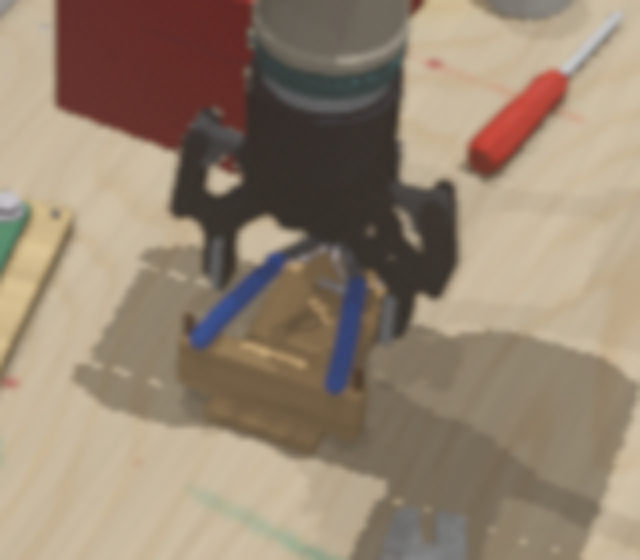

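Both views show the fingers astride the blue handles and centred: handle mid x is about 331, finger mid about 331. Closing to about 57.8 mm.

Request:
{"name": "drive_tool", "arguments": {
  "increments": "0 0 0 0 0.68;0 0 0 0 0.68;0 0 0 0 0.68;0 0 0 0 0.68;0 0 0 0 0.68"
}}

```text
clock: 5.15
tool_pos: [414.6, 118.8, 28.8]
tcp_rot: [0.999, 0.04, 0.002, -0.001]
force: [-0.1, 1.4, 11.0]
gripper_width: 0.684
```

Request:
{"name": "drive_tool", "arguments": {
  "increments": "0 0 -1.5 0 0.675;0 0 -3 0 0.675;0 0 -10 0 0.675;0 0 -20 0 0.675;0 0 0 0 0.675"
}}

```text
clock: 5.65
tool_pos: [414.9, 118.3, 63.7]
tcp_rot: [0.999, 0.041, 0.002, -0.0]
force: [1.6, -1.1, -2.2]
gripper_width: 0.676
```

```bash
python3 snap.py w6;python3 snap.py s6 scene;python3 -c "
import cv2
im=cv2.imread('pics/s6.png')[160:310,290:450];cv2.imwrite('pics/s6c.png',cv2.resize(im,None,fx=4,fy=4,interpolation=cv2.INTER_CUBIC))"
```

```text
5.65 [414.8797956  118.26221935  63.72103993] [ 9.99156058e-01  4.10057598e-02  2.38532919e-03 -9.63563867e-05] [ 1.5857972  -1.07692656 -2.15744439] 0.6757371089670168
5.7 [414.11143025 118.16562301  62.77194758] [ 9.99157019e-01  4.10229911e-02  1.53768922e-03 -2.81727360e-05] [-0.62490413  0.41202071 -2.75094098] 0.6800978230200561
```

View pics/w6.png

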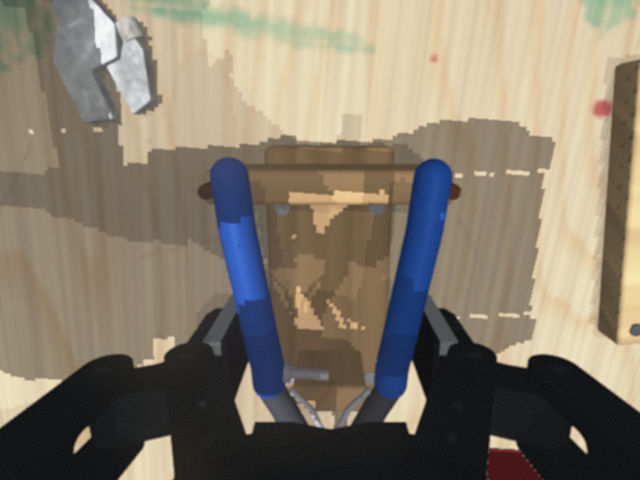

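View pics/s6c.png

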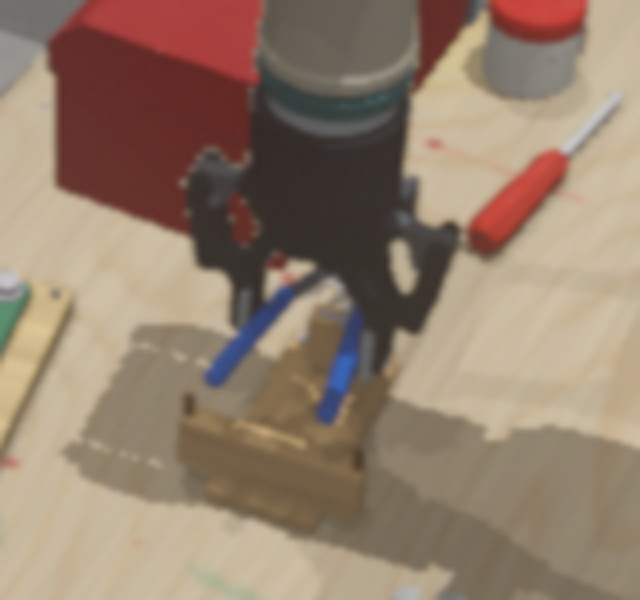

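The pliers are held at 57.5 mm and are off the rest. Next I'll lift higher and survey the ring with the wrist camera.

Request:
{"name": "drive_tool", "arguments": {
  "increments": "0 0 -30 0 0.675;0 0 -35 0 0.675;0 -10 -35 0 0.675;5 -30 -30 0 0.675;10 -40 -20 0 0.675"
}}

```text
clock: 6.25
tool_pos: [421.4, 198.7, 213.2]
tcp_rot: [0.999, 0.04, 0.001, 0.0]
force: [1.7, 0.8, -2.9]
gripper_width: 0.674
```

Request:
{"name": "drive_tool", "arguments": {
  "increments": "10 -40 -20 0 0.675;10 -40 -10 0 0.675;10 -40 0 0 0.675;0 -35 0 0 0.675;0 -15 0 0 0.675"
}}

```text
clock: 6.75
tool_pos: [436.7, 373.7, 239.9]
tcp_rot: [0.999, 0.042, -0.001, 0.0]
force: [-1.2, -0.7, -1.7]
gripper_width: 0.677
```

Request:
{"name": "drive_tool", "arguments": {
  "increments": "0 0 0 0 0.675;0 0 0 0 0.675;0 0 0 0 0.675"
}}

```text
clock: 7.05
tool_pos: [437.3, 369.4, 241.3]
tcp_rot: [0.999, 0.04, -0.0, 0.001]
force: [0.2, -0.2, -1.4]
gripper_width: 0.677
```

```bash
python3 snap.py w7
```

```text
7.05 [437.30181773 369.38522871 241.30958374] [ 9.99180852e-01  4.04564134e-02 -4.37758839e-04  8.43991955e-04] [ 0.23098906 -0.20273858 -1.35522883] 0.677484233061943
```

View pics/w7.png

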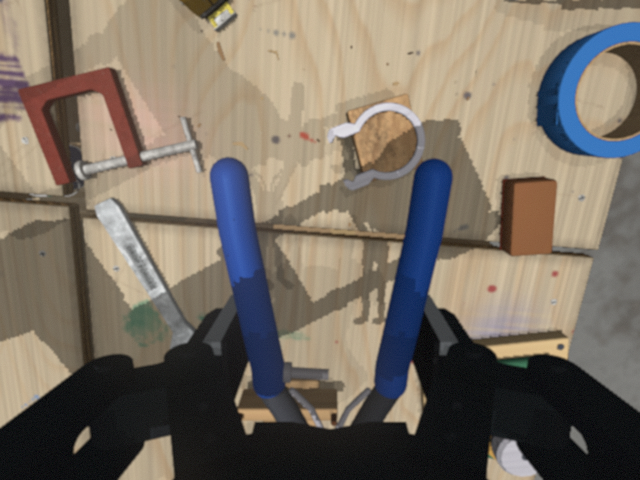

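The ring is at about (390,140), with its ears at (343,130) and (357,183). Taking the second view.

Request:
{"name": "drive_tool", "arguments": {
  "increments": "-40 0 0 0 0.675;-45 0 0 0 0.675;0 0 0 0 0.675;0 0 0 0 0.675;0 0 0 0 0.675"
}}

```text
clock: 7.6
tool_pos: [353.8, 363.7, 242.3]
tcp_rot: [0.999, 0.041, 0.001, -0.0]
force: [-0.3, -0.5, -1.6]
gripper_width: 0.677
```

```bash
python3 snap.py w8
python3 - <<'E'
from h import *
a=cv2.imread("pics/w7.png")[75:205,315:445];b=cv2.imread("pics/w8.png")[75:205,405:535]
f=lambda i:cv2.resize(i,None,fx=3,fy=3,interpolation=cv2.INTER_CUBIC)
cv2.imwrite("pics/w78.png",np.hstack([f(a),f(b)]))
E
```

```text
7.6 [353.75947871 363.65976678 242.2997347 ] [ 9.99178506e-01  4.05140010e-02  9.29839736e-04 -2.54841769e-04] [-0.33535654 -0.52024892 -1.59018154] 0.677251254651705
```

View pics/w78.png

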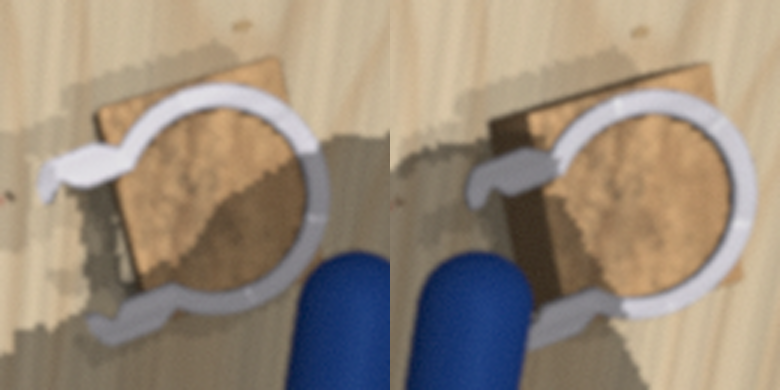

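```bash
cat > ringseg.py <<'E'
from h import *
import pickle
def seg(n,roi,smax=45,scale=6):
    im=cv2.imread(f"pics/{n}.png");x0,y0,x1,y1=roi
    s=cv2.resize(im[y0:y1,x0:x1],None,fx=scale,fy=scale,interpolation=cv2.INTER_CUBIC)
    hsv=cv2.cvtColor(s,cv2.COLOR_BGR2HSV);m=((hsv[...,1]<smax)&(hsv[...,2]>60)).astype(np.uint8)
    k,l,st,_=cv2.connectedComponentsWithStats(m);i=1+np.argmax(st[1:,4]);m=(l==i).astype(np.uint8)
    return s,m,lambda p:(np.asarray(p)+.5)/scale-.5+[x0,y0]
E
python3 - <<'E'
from ringseg import *
o=[]
for n,r in (("w7",(315,75,445,205)),("w8",(405,75,535,205))):
    s,m,_=seg(n,r); s=s.copy();cs,_=cv2.findContours(m,cv2.RETR_LIST,cv2.CHAIN_APPROX_NONE);cv2.drawContours(s,cs,-1,(0,0,255),2);o.append(cv2.resize(s,None,fx=.5,fy=.5,interpolation=cv2.INTER_AREA))
cv2.imwrite("pics/seg78.png",np.hstack(o))
E
```

```text
(no output)
```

View pics/seg78.png

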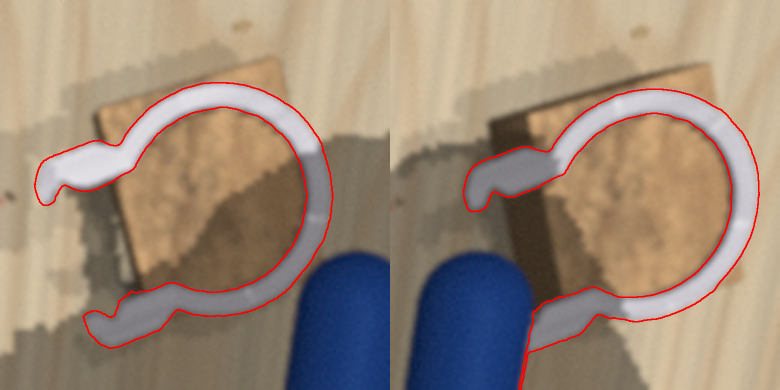

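Run:
```python
from ringseg import *
from scipy.optimize import least_squares
np.set_printoptions(suppress=True,precision=2)
def P(c,pts,z): return np.array([plane(c,u,v,z)[:2] for u,v in pts])
cen={}
for n,r in (("w7",(315,75,445,205)),("w8",(405,75,535,205))):
    s,m,t=seg(n,r);c,_=pickle.load(open(f"pics/{n}.pkl","rb"))
    cs,_=cv2.findContours(m,cv2.RETR_EXTERNAL,cv2.CHAIN_APPROX_NONE);k=t(max(cs,key=cv2.contourArea)[:,0])
    for z in (45,49,53):
        q=P(c,k[::3],z); g=np.array([474,430.])+0
        # initial: iterative robust circle fit with r in outer
        f=lambda p:np.hypot(q[:,0]-p[0],q[:,1]-p[1])-p[2]
        # keep points away from ears: iterative
        w=np.ones(len(q),bool); p=np.array([q[:,0].mean()+5,q[:,1].mean(),30.])
        for it in range(8):
            p=least_squares(lambda p:f(p)[w],p,loss='soft_l1',f_scale=.3).x; w=abs(f(p))<.8
        print(n,z,p,w.sum(),len(q)); cen[n,z]=p
    z=49; p=cen[n,z]
    yy,xx=np.where(m>0); q=P(c,t(np.c_[xx,yy][::7]),z)-p[:2]; rr=np.hypot(*q.T)
    ear=q[rr>31.2]; 
    # ears split by line through centre 
    ax=ear.mean(0);ax/=np.linalg.norm(ax);side=ear@[-ax[1],ax[0]]
    A=ear[side>0].mean(0);B=ear[side<0].mean(0)
    print(n,"heading (gap->back)",np.arctan2(-ax[1],-ax[0]),A,B,"perp",np.arctan2(*(np.array([A-B])[0][::-1])), "rmax",rr.max())
    kk=P(c,k,z)-p[:2]; h=np.arctan2(-(A+B)[1],-(A+B)[0]); 
    R=np.array([[np.cos(h),np.sin(h)],[-np.sin(h),np.cos(h)]]); L=kk@R.T
    for lo in np.arange(-44,-20,1.): 
        s1=L[(abs(L[:,0]-lo)<.25)]; print(lo, np.unique(s1[:,1].round(0)))
```

```text
w7 45 [471.88 427.46  31.08] 114 875
w7 49 [471.65 427.33  30.6 ] 118 875
w7 53 [470.88 427.69  30.37] 117 875
w7 heading (gap->back) -2.506029665362141 [-8.63 18.02] [ 13.73 -10.01] perp 2.244111648900705 rmax 42.90885372130152
-44.0 []
-43.0 []
-42.0 []
-41.0 []
-40.0 []
-39.0 []
-38.0 []
-37.0 []
-36.0 [-2. -1. -0.  1.  9. 10. 11. 12.]
-35.0 [-6. -5. 13. 14. 15.]
-34.0 [-8. -7. 16. 17.]
-33.0 [-11. -10.  17.  18.]
-32.0 [-12.  19.  20.]
-31.0 [-14. -13.  21.  22.]
-30.0 [-15.  -1.   0.   1.   2.   3.   4.   5.   6.   7.  22.  23.]
-29.0 [-17. -16.  -4.  -3.  10.  11.  24.]
-28.0 [-18. -17.  -7.  -6.  -5.  12.  13.  25.]
-27.0 [-19. -18.  -9.  -8.  15.  26.]
-26.0 [-19. -10.  16.  17.  27.]
-25.0 [-20. -12. -11.  18.  28.]
-24.0 [-21. -12.  19.  28.  29.]
-23.0 [-22. -13.  20.  21.  29.  30.]
-22.0 [-22. -14.  21.  22.  30.]
-21.0 [-23. -15.  22.  30.  31.]
w8 45 [472.07 426.65  31.56] 113 900
w8 49 [470.64 426.66  31.17] 115 900
w8 53 [469.18 426.68  30.8 ] 118 900
w8 heading (gap->back) -2.3295110608486445 [-11.97  18.65] [21.44 -1.73] perp 2.5937225316526527 rmax 51.17498396627659
-44.0 []
-43.0 []
-42.0 []
-41.0 []
-40.0 []
-39.0 []
-38.0 []
-37.0 [ 0.  1.  2.  3.  4.  8.  9. 10.]
-36.0 [-4. -3. 13. 14. 15.]
-35.0 [-7. -6. 16. 17.]
-34.0 [-9. 18. 19.]
-33.0 [-11. -10.  20.  21.]
-32.0 [-13. -12.  22.]
-31.0 [-14.  23.  24.]
-30.0 [-16. -15.  -2.  -1.   7.   8.   9.  10.  24.  25.]
-29.0 [-17. -16.  -5.  -4.  -3.  12.  13.  25.  26.]
-28.0 [-18. -17.  -8.  -7.  14.  15.  26.  27.]
-27.0 [-19. -18. -10.  -9.  16.  17.  27.  28.]
-26.0 [-19. -11. -10.  17.  18.  28.]
-25.0 [-20. -12. -11.  19.  29.]
-24.0 [-21. -12.  20.  29.  30.]
-23.0 [-22. -21. -13.  21.  30.]
-22.0 [-22. -14.  22.  31.]
-21.0 [-23. -15.  23.  31.]
```

Run:
```python
from ringseg import *
from scipy.optimize import least_squares
np.set_printoptions(suppress=True,precision=2)
def P(c,pts,z): return np.array([plane(c,u,v,z)[:2] for u,v in pts])
U={}
for n,r,c0 in (("w7",(315,75,445,205),(385.7,141)),("w8",(405,75,535,205),(491.7,142.7))):
    s,m,t=seg(n,r);c,_=pickle.load(open(f"pics/{n}.pkl","rb")); print(n,c['cam_to_world'][:3,3])
    cs,_=cv2.findContours(m,cv2.RETR_LIST,cv2.CHAIN_APPROX_NONE);k=t(max(cs,key=cv2.contourArea)[:,0])
    for z in (49,):
        g=plane(c,*c0,z)[:2];q=P(c,k,z)
        for it in range(4):
            d=q-g;a=np.angle(np.exp(1j*(np.arctan2(d[:,1],d[:,0])-.45)));rr=np.hypot(*d.T)
            for nm,lo,hi in (("outer",27.5,33),("inner",20,26.8)):
                w=(abs(a)<2.0)&(rr>lo)&(rr<hi)
                p=least_squares(lambda p:np.hypot(*(q[w]-p[:2]).T)-p[2],[*g,27]).x
                if nm=="outer":po=p
                else: pi=p
            g=(po[:2]+pi[:2])/2
        print(n,z,"outer",po,"inner",pi)
    U[n]=proj(c,[*g,49])
    # ears: contour in ring frame
    d=q-g;rr=np.hypot(*d.T)
    cand=np.arange(.2,.8,.01)
    if n=="w7":
        yy,xx=np.where(m>0);Q=P(c,t(np.c_[xx,yy][::11]),49)-g;e=Q[np.hypot(*Q.T)>31.5]
        best=None
        for h in cand:
            L=e@np.array([[np.cos(h),-np.sin(h)],[np.sin(h),np.cos(h)]])
            A=L[L[:,1]>0];B=L[L[:,1]<0]
            f=abs(A[:,0].mean()-B[:,0].mean()); 
            if best is None or f<best[0]: best=(f,h,A.mean(0),B.mean(0))
        print(best); h=best[1]
    L=d@np.array([[np.cos(h),-np.sin(h)],[np.sin(h),np.cos(h)]])
    for lo in np.arange(-46,-24,1.):
        s1=L[(abs(L[:,0]-lo)<.25)]; print(lo, np.unique(s1[:,1].round(0)))
cc=[pickle.load(open(f"pics/{n}.pkl","rb"))[0] for n in ("w7","w8")]
print("tri",tri((cc[0],*U["w7"]),(cc[1],*U["w8"])))
```

```text
w7 [431.79 436.14 383.27]
w7 49 outer [478.18 430.49  30.4 ] inner [477.93 430.62  23.79]
(np.float64(0.19720499401567082), np.float64(0.4400000000000002), array([-33.54,  21.17]), array([-33.34, -21.58]))
-46.0 []
-45.0 []
-44.0 [-22. -21. -20. -19. -18. -17. -16.  16.  21.  22.]
-43.0 [-24. -23. -16.  15.  23.  24.]
-42.0 [-25. -16. -15.  15.  24.  25.]
-41.0 [-26. -16.  15.  16.  25.  26.]
-40.0 [-27. -16.  16.  17.  26.]
-39.0 [-27. -17.  17.  18.  26.]
-38.0 [-27. -18.  18.  26.  27.]
-37.0 [-27. -19.  18.  26.  27.]
-36.0 [-27. -19.  18.  26.  27.]
-35.0 [-27. -18. -17.  17.  26.]
-34.0 [-27. -17. -16.  16.  26.  27.]
-33.0 [-27. -16. -15.  15.  26.  27.]
-32.0 [-27. -15.  15.  26.  27.]
-31.0 [-27. -15.  15.  26.]
-30.0 [-27. -15. -14.  15.  26.  27.]
-29.0 [-27. -15. -14.  14.  26.]
-28.0 [-27. -15.  15.  26.  27.]
-27.0 [-27. -15.  15.  26.  27.]
-26.0 [-27. -16. -15.  15.  26.]
-25.0 [-27. -16.  15.  26.]
w8 [347.89 430.09 384.38]
w8 49 outer [477.8  430.55  30.42] inner [477.33 430.62  23.79]
-46.0 []
-45.0 [-36. -35.]
-44.0 [-35. -34. -33.  15.  16.  21.  22.]
-43.0 [-33. -32. -31.  15.  23.]
-42.0 [-31. -30. -29.  15.  24.  25.]
-41.0 [-29. -28. -27.  15.  25.  26.]
-40.0 [-27. -26. -25.  15.  26.]
-39.0 [-27. -24.  15.  16.  26.  27.]
-38.0 [-27. -22. -21.  17.  27.]
-37.0 [-27. -21. -20.  18.  27.]
-36.0 [-27. -18. -17.  17.  18.  27.]
-35.0 [-27. -17. -16.  16.  17.  27.]
-34.0 [-27. -16.  16.  27.]
-33.0 [-27. -16. -15.  15.  27.]
-32.0 [-27. -15.  15.  27.]
-31.0 [-27. -15.  15.  27.]
-30.0 [-27. -15.  15.  27.]
-29.0 [-27. -15.  15.  27.]
-28.0 [-27. -15.  15.  27.]
-27.0 [-27. -15.  15.  27.]
-26.0 [-27. -15.  15.  26.  27.]
-25.0 [-27. -16.  15.  26.]
tri (array([478.32, 430.56,  47.06]), [0.03181671346298658, 0.03181671346296825])
```

The ring fit is good: centre (478.1,430.5), heading 0.44 rad, notches 36.7 mm towards the gap, top near z=49 (triangulated 47±2). That puts the gap at (444.9,414.9). I'll turn the pliers to heading 0.44.

Request:
{"name": "drive_tool", "arguments": {
  "increments": "0 0 0 -0.1 0.675;0 0 0 -0.15 0.675;0 0 0 -0.15 0.675;0 0 0 -0.15 0.675;0 0 0 -0.15 0.675"
}}

```text
clock: 8.15
tool_pos: [354.1, 364.0, 241.6]
tcp_rot: [0.924, 0.383, 0.0, 0.0]
force: [0.3, -0.1, -2.9]
gripper_width: 0.679
```

Request:
{"name": "drive_tool", "arguments": {
  "increments": "0 0 0 -0.15 0.675;0 0 0 -0.15 0.675;0 0 0 -0.15 0.675;0 0 0 -0.15 0.675;0 0 0 -0.15 0.675"
}}

```text
clock: 8.65
tool_pos: [354.1, 364.0, 241.6]
tcp_rot: [0.719, 0.695, 0.0, 0.0]
force: [-0.6, 1.3, -2.2]
gripper_width: 0.674
```

Request:
{"name": "drive_tool", "arguments": {
  "increments": "0 0 0 -0.15 0.675;0 0 0 -0.15 0.675;0 0 0 -0.13 0.675;7.5 -24 20 0 0.675;0 0 30 0 0.675"
}}

```text
clock: 9.15
tool_pos: [327.6, 362.2, 192.6]
tcp_rot: [0.556, 0.831, 0.001, -0.0]
force: [0.2, -0.5, -3.4]
gripper_width: 0.678
```

Request:
{"name": "drive_tool", "arguments": {
  "increments": "0 0 40 0 0.675;0 0 35 0 0.675;0 0 20 0 0.675;0 0 0 0 0.675;0 0 0 0 0.675"
}}

```text
clock: 9.65
tool_pos: [328.8, 362.1, 96.9]
tcp_rot: [0.557, 0.831, 0.0, 0.0]
force: [0.2, -0.1, -2.1]
gripper_width: 0.676
```

Request:
{"name": "drive_tool", "arguments": {
  "increments": "0 0 0 0 0.675;0 0 0 0 0.675"
}}

```text
clock: 9.85
tool_pos: [328.8, 362.5, 98.1]
tcp_rot: [0.556, 0.831, 0.001, 0.0]
force: [0.0, 0.2, -2.3]
gripper_width: 0.67
```

```bash
python3 snap.py s9 scene;python3 snap.py d9 side;python3 -c "
import cv2,numpy as np
f=lambda i:cv2.resize(i,None,fx=3,fy=3,interpolation=cv2.INTER_CUBIC)
a=cv2.imread('pics/s9.png')[290:410,230:360];b=cv2.imread('pics/d9.png')[270:390,230:360];cv2.imwrite('pics/sd9.png',np.hstack([f(a),f(b)]))"
```

```text
9.85 [328.84773373 362.54690737  98.14858894] [5.56304101e-01 8.30977305e-01 1.48974633e-03 4.96275177e-04] [ 0.02146271  0.20626953 -2.29979262] 0.6700428958401131
9.9 [328.58007606 362.4167467   98.04087215] [5.56249195e-01 8.31014351e-01 1.33702187e-03 4.40016186e-04] [-0.49222712  0.07863892 -1.91880868] 0.6773431569671879
```

View pics/s9.png

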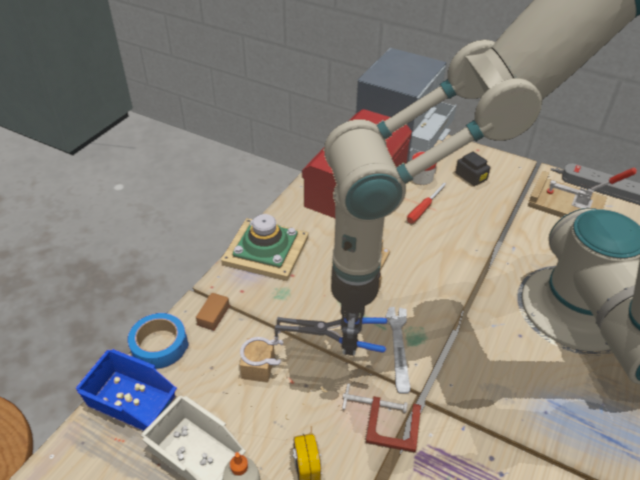

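View pics/sd9.png

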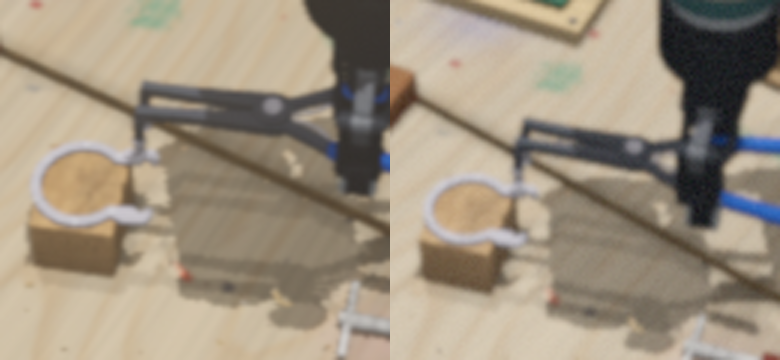

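Run:
```python
from h import *
import pickle
f=lambda i:cv2.resize(i,None,fx=5,fy=5,interpolation=cv2.INTER_CUBIC)
h=.392;x=np.array([np.cos(h),np.sin(h),0]);y=np.array([-np.sin(h),np.cos(h),0])
N=np.array([328.7,362.5,121.8-30.5])+128*x
out=[]
for n,(u0,v0) in (("s9",(250,300)),("d9",(250,290))):
    c,_=pickle.load(open(f"pics/{n}.pkl","rb"));a=f(cv2.imread(f"pics/{n}.png")[v0:v0+80,u0:u0+80])
    for s in (1,-1):
        for z,col in ((-6.5,(0,0,255)),(0,(0,255,0)),(4,(255,0,0))):
            p=(proj(c,N+s*8.5*y+[0,0,z])-[u0,v0])*5+2
            cv2.circle(a,tuple(int(q) for q in p),3,col,-1)
    g=np.array([478.1,430.5,49]);hh=.44
    for s in (1,-1):
        p=g+np.array([np.cos(hh),np.sin(hh),0])*-36.7+s*18.5*np.array([-np.sin(hh),np.cos(hh),0])
        p=(proj(c,p)-[u0,v0])*5+2;cv2.circle(a,tuple(int(q) for q in p),3,(255,0,255),-1)
    out.append(a)
cv2.imwrite("pics/pr9.png",np.hstack(out))
```

```text
(no output)
```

View pics/pr9.png

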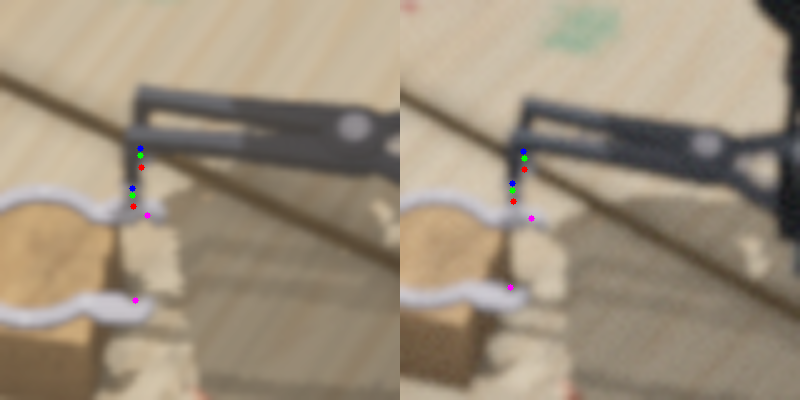

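Request:
{"name": "drive_tool", "arguments": {
  "increments": "0 0 0 -0.048 0.675;-2 -0.5 15 0 0.675;0 0 11 0 0.675;0 0 0 0 0.675;0 0 0 0 0.675"
}}

```text
clock: 10.45
tool_pos: [328.0, 359.8, 70.7]
tcp_rot: [0.536, 0.844, -0.0, -0.0]
force: [0.0, -0.6, -1.1]
gripper_width: 0.674
```

Request:
{"name": "drive_tool", "arguments": {
  "increments": "0 0 0 0 0.675;0 0 0 0 0.675"
}}

```text
clock: 10.65
tool_pos: [328.4, 360.1, 71.2]
tcp_rot: [0.536, 0.844, 0.0, 0.0]
force: [-0.1, 0.1, -2.4]
gripper_width: 0.674
```

```bash
cat > chk.py <<'E'
import sys
from h import *
import pickle
n,gz,sep=sys.argv[1],float(sys.argv[2]),float(sys.argv[3])
u,v=[int(i) for i in sys.argv[4].split(',')];u2,v2=[int(i) for i in sys.argv[5].split(',')]
f=lambda i:cv2.resize(i,None,fx=5,fy=5,interpolation=cv2.INTER_CUBIC)
out=[]
for m,(u0,v0) in (("s"+n,(u,v)),("d"+n,(u2,v2))):
    c,o=pickle.load(open(f"pics/{m}.pkl","rb"));q=o['tcp_rot'];h=2*np.arctan2(q[1],q[0])-np.pi/2
    if m[0]=="s": print(o['tool_pos'],h)
    x=np.array([np.cos(h),np.sin(h),0]);y=np.array([-np.sin(h),np.cos(h),0])
    N=o['tool_pos']+[0,0,gz-30.5]+128*x
    if m[0]=="s": print("nose",N)
    a=f(cv2.imread(f"pics/{m}.png")[v0:v0+80,u0:u0+80])
    for s in (1,-1):
        for z,col in ((-6.5,(0,0,255)),(0,(0,255,0)),(4,(255,0,0))):
            p=(proj(c,N+s*sep/2*y+[0,0,z])-[u0,v0])*5+2
            cv2.circle(a,tuple(int(q) for q in p),2,col,-1)
    out.append(a)
cv2.imwrite(f"pics/chk{n}.png",np.hstack(out))
E
python3 snap.py s10 scene;python3 snap.py d10 side; python3 chk.py 10 23.7 17 250,300 250,290
```

```text
10.65 [328.41375556 360.06658625  71.23555798] [5.36069441e-01 8.44173721e-01 4.87946796e-04 2.11482219e-04] [-0.07344924  0.07796102 -2.37526178] 0.6740128133675827
10.7 [328.36266988 360.01431247  71.19005346] [5.36072893e-01 8.44171563e-01 4.36509341e-04 1.89093305e-04] [ 0.33714073 -0.24942582 -2.88279687] 0.6782572702385119
[328.41375556 360.06658625  71.23555798] 0.4392479716165152
nose [444.26293648 414.49973131  64.43555798]
```

View pics/chk10.png

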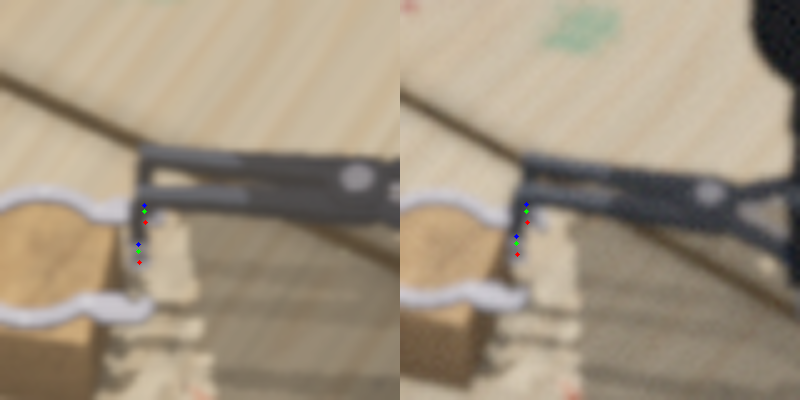

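Run:
```python
from h import *
import pickle
from scipy.ndimage import map_coordinates
h=.4393;x=np.array([np.cos(h),np.sin(h),0]);y=np.array([-np.sin(h),np.cos(h),0])
for n in ("s10","d10"):
    c,o=pickle.load(open(f"pics/{n}.pkl","rb"));im=cv2.cvtColor(cv2.imread(f"pics/{n}.png"),cv2.COLOR_BGR2GRAY).astype(float)
    N=np.array([444.3,414.5,64.4])
    for s in (8.5,):
        zs=np.arange(20,-18,-1.)
        pr=[]
        for dx in (-2,0,2):
            uv=np.array([proj(c,N+s*y+dx*x+[0,0,z]) for z in zs]);pr.append(map_coordinates(im,[uv[:,1],uv[:,0]],order=1))
        print(n);print(np.c_[zs,np.round(np.array(pr).T)].astype(int).tolist())
```

```text
s10
[[20, 81, 76, 113], [19, 85, 74, 108], [18, 90, 73, 102], [17, 94, 73, 97], [16, 94, 72, 97], [15, 94, 73, 97], [14, 94, 74, 98], [13, 93, 74, 99], [12, 93, 75, 100], [11, 94, 75, 101], [10, 94, 77, 102], [9, 95, 78, 102], [8, 99, 82, 103], [7, 106, 90, 106], [6, 113, 98, 110], [5, 120, 106, 115], [4, 128, 116, 122], [3, 135, 125, 130], [2, 137, 128, 135], [1, 136, 127, 134], [0, 135, 125, 134], [-1, 134, 123, 133], [-2, 131, 120, 131], [-3, 129, 117, 128], [-4, 134, 120, 128], [-5, 140, 125, 129], [-6, 146, 131, 131], [-7, 152, 137, 133], [-8, 158, 144, 136], [-9, 163, 151, 139], [-10, 166, 152, 140], [-11, 168, 153, 138], [-12, 171, 153, 136], [-13, 171, 151, 133], [-14, 171, 149, 129], [-15, 171, 147, 125], [-16, 167, 143, 122], [-17, 163, 139, 120]]
d10
[[20, 69, 85, 126], [19, 70, 84, 125], [18, 70, 83, 125], [17, 71, 83, 125], [16, 72, 82, 126], [15, 74, 80, 125], [14, 77, 79, 120], [13, 80, 77, 116], [12, 84, 76, 111], [11, 88, 74, 103], [10, 92, 73, 95], [9, 96, 75, 90], [8, 99, 77, 87], [7, 104, 80, 85], [6, 109, 87, 86], [5, 115, 94, 92], [4, 121, 102, 98], [3, 128, 109, 103], [2, 135, 115, 108], [1, 139, 122, 114], [0, 140, 123, 116], [-1, 141, 123, 114], [-2, 142, 123, 113], [-3, 141, 122, 112], [-4, 140, 121, 111], [-5, 141, 120, 111], [-6, 144, 124, 112], [-7, 148, 129, 115], [-8, 152, 133, 118], [-9, 158, 140, 122], [-10, 163, 147, 127], [-11, 168, 154, 132], [-12, 170, 157, 136], [-13, 173, 160, 136], [-14, 175, 163, 137], [-15, 174, 163, 137], [-16, 174, 162, 136], [-17, 173, 161, 135]]
```

Run:
```python
from h import *
a=cv2.imread("pics/s10.png")[322:362,262:302];b=cv2.imread("pics/d10.png")[312:352,262:302]
a=cv2.imread("pics/s10.png")[322:362,262:302]
f=lambda i:cv2.resize(cv2.convertScaleAbs(i,alpha=1.3),None,fx=10,fy=10,interpolation=cv2.INTER_NEAREST)
cv2.imwrite("pics/z10.png",np.hstack([f(a),f(b)]))
```

```text
(no output)
```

View pics/z10.png

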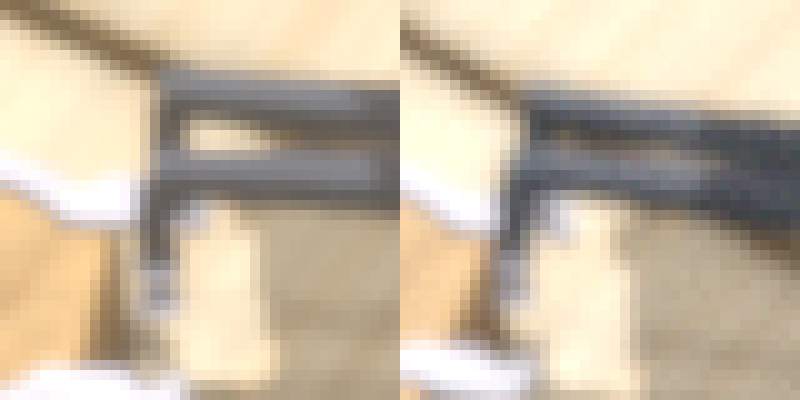

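Run:
```python
from ringseg import *
np.set_printoptions(suppress=True,precision=2)
s,m,t=seg("w7",(315,75,445,205));c7,_=pickle.load(open("pics/w7.pkl","rb"))
yy,xx=np.where(m>0);q=np.array([plane(c7,u,v,49) for u,v in t(np.c_[xx,yy][::9])]);q=np.vstack([q,q-[0,0,4],q-[0,0,2]])
from workcell import viewer
for n,roi in (("scene",(235,330,290,370)),("side",(232,322,285,358))):
    c=viewer.get_calibration(n);s,m2,t2=seg(n+"0",roi,60)
    cs,_=cv2.findContours(m2,cv2.RETR_EXTERNAL,cv2.CHAIN_APPROX_NONE);k=t2(max(cs,key=cv2.contourArea)[:,0])
    P=np.array([proj(c,p) for p in q])
    print(n,"pred bbox",P.min(0),P.max(0),"obs",k.min(0),k.max(0))
    cv2.drawContours(s,cs,-1,(0,0,255),1);cv2.imwrite(f"pics/{n}seg.png",s)
```

```text
scene pred bbox [239.99 336.02] [283.33 365.55] obs [234.58 329.58] [289.42 369.42]
side pred bbox [240.85 326.29] [279.81 351.72] obs [231.58 321.58] [284.42 357.42]
```

View pics/sceneseg.png

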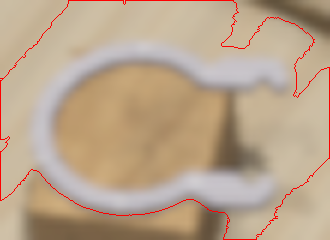

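Run:
```python
from h import *
import pickle
np.set_printoptions(suppress=True,precision=2)
h=.4393;x=np.array([np.cos(h),np.sin(h),0]);y=np.array([-np.sin(h),np.cos(h),0])
T=np.array([328.4,360.05,71.2]);out=[]
for n,(u,v),(a,b) in (("s10",(300,310),(321,335.2)),("d10",(290,300),(311.4,327.8))):
    c,_=pickle.load(open(f"pics/{n}.pkl","rb"))
    for z in (26,30,34): print(n,z,proj(c,T+52*x+[0,0,z]),(a,b))
    im=cv2.imread(f"pics/{n}.png")
    out.append(cv2.resize(im[v:v+50,u:u+50],None,fx=8,fy=8,interpolation=cv2.INTER_NEAREST))
    # where are points on the centre plane of jaws at ends
    print(proj(c,T+128*x+[0,0,23.7-6.5-30.5]+8.5*y),proj(c,T+128*x+[0,0,23.7-30.5]+8.5*y))
cv2.imwrite("pics/piv10.png",np.hstack(out))
```

```text
s10 26 [321.17 337.07] (321, 335.2)
s10 30 [321.19 335.65] (321, 335.2)
s10 34 [321.21 334.22] (321, 335.2)
[277.53 352.08] [277.38 349.87]
d10 26 [311.41 329.23] (311.4, 327.8)
d10 30 [311.41 327.85] (311.4, 327.8)
d10 34 [311.42 326.46] (311.4, 327.8)
[273.1  340.46] [272.96 338.31]
```

View pics/piv10.png

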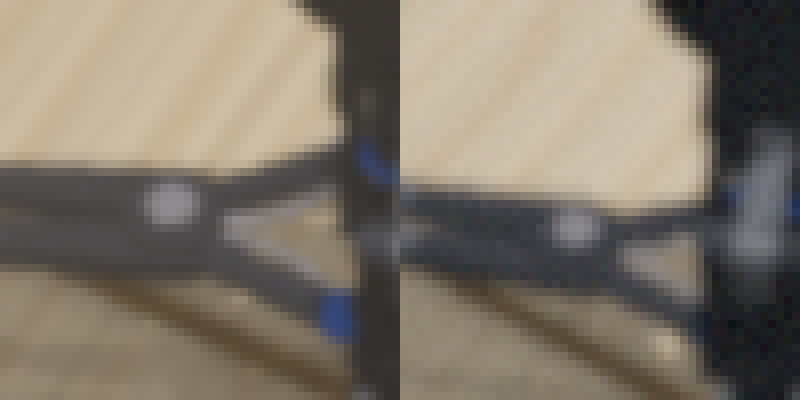

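The pivot appears where a level grasp predicts, to within 1 mm, so I'll lower the tips into the gap. I'm aiming 0.8 mm low because of the foot reading.

Request:
{"name": "drive_tool", "arguments": {
  "increments": "0 0.7 8 0 0.675;0 0 6 0 0.675;0 0 4 0 0.675;0 0 0 0 0.675;0 0 0 0 0.675"
}}

```text
clock: 11.25
tool_pos: [328.6, 359.9, 52.5]
tcp_rot: [0.536, 0.844, -0.0, -0.0]
force: [1.5, 0.7, -1.8]
gripper_width: 0.675
```

```bash
python3 snap.py s11 scene;python3 snap.py d11 side; python3 chk.py 11 23.7 17 250,310 250,300
```

```text
11.25 [328.58515304 359.94835746  52.47089502] [ 5.36092499e-01  8.44159184e-01 -3.17263923e-04 -6.39024166e-05] [ 1.51767644  0.68467669 -1.8331753 ] 0.6749210066423555
11.3 [328.80847055 360.09659127  52.7098433 ] [ 5.36090427e-01  8.44160560e-01 -4.80728312e-06  4.67949811e-05] [ 0.12653105 -0.30634851 -1.06599626] 0.6766334510821382
[328.58515304 359.94835746  52.47089502] 0.4391934560359103
nose [444.43730124 414.37518685  45.67089502]
```

View pics/chk11.png

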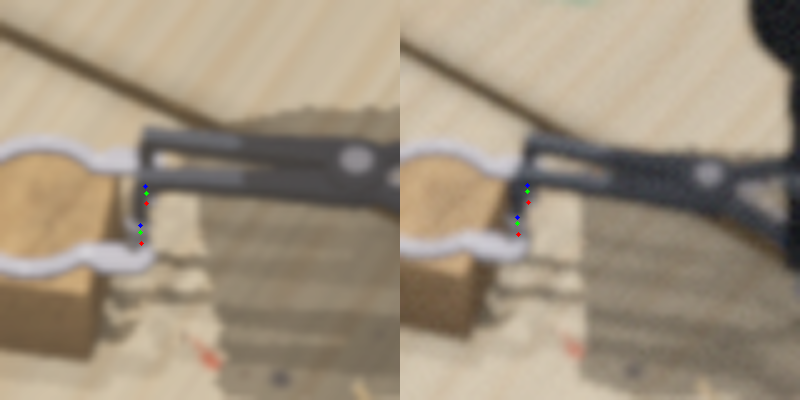

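The tips are inside the gap in both views. Squeezing to about 42 mm first, raising the arm as the fingers swing.

Request:
{"name": "drive_tool", "arguments": {
  "increments": "0 0.5 -0.7 0 0.63;0 0 -0.9 0 0.58;0 0 -0.6 0 0.54;0 0 -0.5 0 0.5;0 0 0 0 0.5"
}}

```text
clock: 11.85
tool_pos: [329.2, 360.3, 55.6]
tcp_rot: [0.536, 0.844, 0.0, 0.0]
force: [-0.0, 0.3, -2.9]
gripper_width: 0.499
```

Request:
{"name": "drive_tool", "arguments": {
  "increments": "0 0 0 0 0.5;0 0 0 0 0.5"
}}

```text
clock: 12.05
tool_pos: [329.2, 360.3, 55.5]
tcp_rot: [0.536, 0.844, 0.0, 0.0]
force: [-0.3, 0.6, -1.9]
gripper_width: 0.498
```

```bash
python3 snap.py s12 scene;python3 snap.py d12 side; python3 chk.py 12 21 36 250,310 250,300
```

```text
12.05 [329.17998171 360.27784285  55.46171285] [5.36073323e-01 8.44171422e-01 1.93310792e-05 4.08353853e-05] [-0.30761273  0.61435897 -1.91740569] 0.49760367747133016
12.1 [329.14314517 360.25865251  55.44035019] [ 5.36087300e-01  8.44162547e-01 -2.41973272e-05  1.32171059e-05] [-0.24089037 -0.32295534 -1.80626714] 0.4999421989262165
[329.17998171 360.27784285  55.46171285] 0.43923895232821986
nose [445.02965357 414.70994302  45.96171285]
```

View pics/chk12.png

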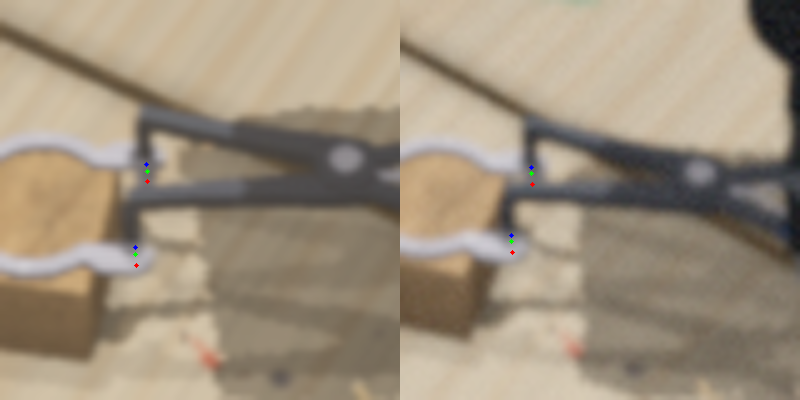

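The legs sit in the ears at the notches. Squeezing to the stop, still raising a little.

Request:
{"name": "drive_tool", "arguments": {
  "increments": "0 0 -0.5 0 0.44;0 0 -0.4 0 0.39;0 0 -0.3 0 0.34;0 0 -0.2 0 0.25;0 0 0 0 0.1"
}}

```text
clock: 12.65
tool_pos: [329.1, 360.2, 56.8]
tcp_rot: [0.536, 0.844, -0.0, 0.0]
force: [0.5, 0.2, -1.8]
gripper_width: 0.327
```

Request:
{"name": "drive_tool", "arguments": {
  "increments": "0 0 0 0 0;0 0 0 0 0;0 0 0 0 0"
}}

```text
clock: 12.95
tool_pos: [329.2, 360.3, 56.9]
tcp_rot: [0.536, 0.844, -0.0, 0.0]
force: [0.3, 0.6, -2.2]
gripper_width: 0.327
```

```bash
python3 snap.py s13 scene;python3 snap.py d13 side; python3 chk.py 13 19.3 54 250,310 250,300
```

```text
12.95 [329.18156325 360.25934987  56.86034659] [ 5.36087060e-01  8.44162698e-01 -2.02868108e-06  5.05288344e-05] [ 0.29474047  0.6289322  -2.18908897] 0.3270456705704235
13.0 [329.17108162 360.26184811  56.83113526] [ 5.36090296e-01  8.44160644e-01 -2.91402439e-05  3.91345837e-05] [-0.71160534  0.48263781 -2.03871086] 0.3279574512600245
[329.18156325 360.25934987  56.86034659] 0.43920640685436796
nose [445.03300657 414.68767964  45.66034659]
```

View pics/chk13.png

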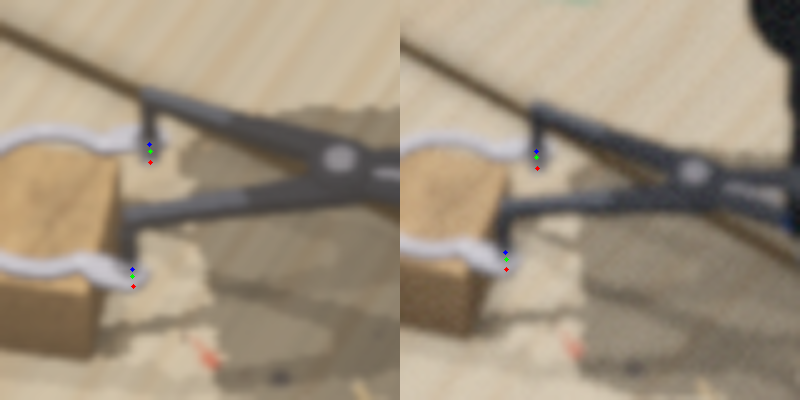

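The ears are spread on the tips and the handles are at the stop (27.8 mm). Lifting slowly and checking.

Request:
{"name": "drive_tool", "arguments": {
  "increments": "0 0 -2 0 0;0 0 -4 0 0;0 0 -8 0 0;0 0 -12 0 0;0 0 -14 0 0"
}}

```text
clock: 13.55
tool_pos: [328.9, 360.1, 97.5]
tcp_rot: [0.536, 0.844, -0.0, -0.0]
force: [-0.4, -0.1, -2.3]
gripper_width: 0.326
```

Request:
{"name": "drive_tool", "arguments": {
  "increments": "0 0 0 0 0;0 0 0 0 0;0 0 0 0 0"
}}

```text
clock: 13.85
tool_pos: [328.7, 359.9, 96.4]
tcp_rot: [0.536, 0.844, -0.001, -0.0]
force: [-0.3, -0.3, -2.8]
gripper_width: 0.327
```

```bash
python3 snap.py s14 scene;python3 snap.py d14 side; python3 chk.py 14 19.3 54 230,290 230,280
```

```text
13.85 [328.72772901 359.86183724  96.4248058 ] [ 5.36118496e-01  8.44142547e-01 -5.48366726e-04 -1.32562120e-04] [-0.32696759 -0.29677332 -2.84556424] 0.3265344223163776
13.9 [328.6830786  359.84441205  96.2798212 ] [ 5.36068808e-01  8.44173991e-01 -6.92128281e-04 -1.63362699e-04] [-0.59587887  0.08760179 -2.86219659] 0.32770460816356245
[328.72772901 359.86183724  96.4248058 ] 0.43913172673893985
nose [444.58323672 414.28151505  85.2248058 ]
```

View pics/chk14.png

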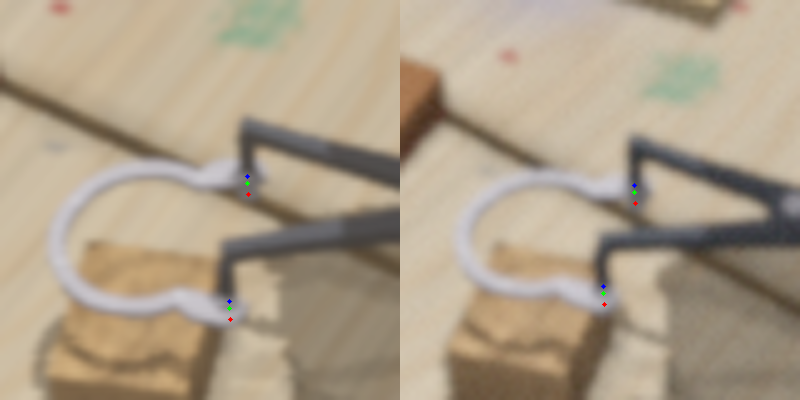

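The ring is held spread off the block. Next I'll raise it, turn to heading 0 so that pliers and gripper stay clear of the toolbox, and carry it over the axle.

Request:
{"name": "drive_tool", "arguments": {
  "increments": "0 0 -10 0 0;0 0 -15 0.05 0;0 0 -15 0.1 0;0 0 -10 0.1 0;0 0 0 0.1 0"
}}

```text
clock: 14.45
tool_pos: [330.2, 361.1, 148.8]
tcp_rot: [0.676, 0.737, 0.002, 0.0]
force: [-0.7, -0.8, -2.6]
gripper_width: 0.328
```

Request:
{"name": "drive_tool", "arguments": {
  "increments": "0 0 0 0.089 0;0 0 0 0 0;0 0 0 0 0"
}}

```text
clock: 14.75
tool_pos: [329.2, 360.3, 147.1]
tcp_rot: [0.706, 0.708, 0.0, 0.0]
force: [0.8, -0.3, -2.5]
gripper_width: 0.327
```

Request:
{"name": "drive_tool", "arguments": {
  "increments": "-11 8.5 0 0 0;-23 17 0 0 0;-30 22.5 0 0 0;-30 22.5 0 0 0;-30 22.5 0 0 0"
}}

```text
clock: 15.25
tool_pos: [423.2, 234.3, 146.9]
tcp_rot: [0.707, 0.708, -0.0, 0.0]
force: [-0.3, 0.7, -3.0]
gripper_width: 0.324
```

Request:
{"name": "drive_tool", "arguments": {
  "increments": "-30 22.5 0 0 0;-23 17 0 0 0;-11 8.5 0 0 0;0 0 0 0 0;0 0 0 0 0"
}}

```text
clock: 15.75
tool_pos: [469.5, 172.4, 146.6]
tcp_rot: [0.707, 0.707, -0.0, -0.001]
force: [-0.0, 0.2, -3.3]
gripper_width: 0.324
```

Request:
{"name": "drive_tool", "arguments": {
  "increments": "0 0 0 0 0;0 0 0 0 0"
}}

```text
clock: 15.95
tool_pos: [469.3, 173.2, 146.9]
tcp_rot: [0.706, 0.708, -0.0, -0.0]
force: [0.3, -0.0, -2.7]
gripper_width: 0.325
```

```bash
python3 snap.py s15 scene;python3 snap.py d15 side; python3 chk.py 15 19.3 54 230,160 240,180
```

```text
15.95 [469.32693333 173.24674859 146.86596555] [ 7.06386456e-01  7.07826328e-01 -1.14923456e-04 -2.25217235e-04] [ 0.32730175 -0.02710779 -2.65565226] 0.32483722558095374
16.0 [469.44506024 173.16711477 146.93011809] [ 7.06417812e-01  7.07795067e-01 -4.93596226e-05 -1.19910567e-04] [ 0.39769902  0.07813141 -3.03927658] 0.32666497265483163
[469.32693333 173.24674859 146.86596555] 0.0020362869111716364
nose [597.32666796 173.50739313 135.66596555]
```

View pics/chk15.png

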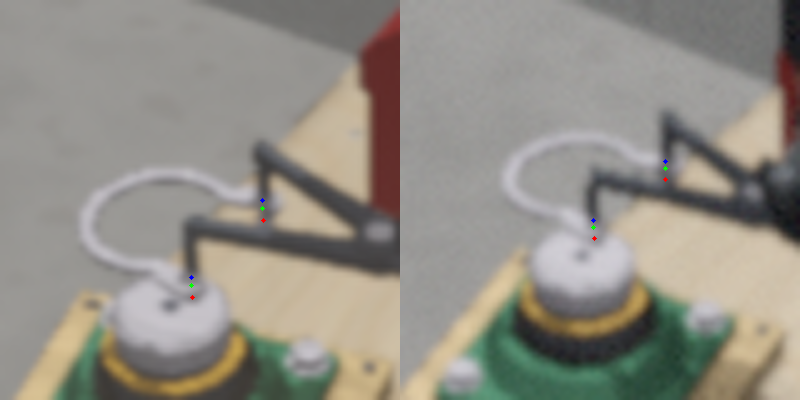

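View pics/s15.png

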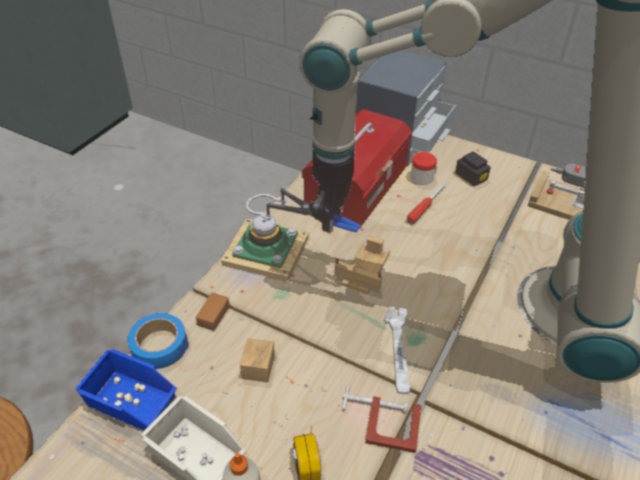

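```bash
cat > ov.py <<'E'
import sys
from h import *
import pickle
n=sys.argv[1];fx,fz,drop=[float(v) for v in sys.argv[2:5]]   # bore ahead of tcp, bore z rel tcp, back drop angle
u,v=[int(i) for i in sys.argv[5].split(',')];u2,v2=[int(i) for i in sys.argv[6].split(',')]
f=lambda i:cv2.resize(i,None,fx=5,fy=5,interpolation=cv2.INTER_CUBIC)
out=[]
A=[627.5,172.0]
for m,(u0,v0) in (("s"+n,(u,v)),("d"+n,(u2,v2))):
    c,o=pickle.load(open(f"pics/{m}.pkl","rb"));q=o['tcp_rot'];h=2*np.arctan2(q[1],q[0])-np.pi/2
    x=np.array([np.cos(h),np.sin(h),0]);y=np.array([-np.sin(h),np.cos(h),0])
    B=o['tool_pos']+fx*x+[0,0,fz]; xx=x*np.cos(drop)-np.array([0,0,1])*np.sin(drop); up=np.cross(xx,y)
    if m[0]=="s": print("bore",B,"tcp",o['tool_pos'],"h",h)
    a=f(cv2.imread(f"pics/{m}.png")[v0:v0+80,u0:u0+80])
    def dot(p,col): p=(proj(c,p)-[u0,v0])*5+2;cv2.circle(a,tuple(int(round(k)) for k in p),1,col,-1)
    for t in np.arange(-2.2,2.21,.1):
        dot(B+33*(np.cos(t)*xx+np.sin(t)*y)+up*2,(0,0,255)); dot(B+27*(np.cos(t)*xx+np.sin(t)*y)+up*2,(0,200,0))
    for t in np.arange(0,6.28,.2): dot([A[0]+21.5*np.cos(t),A[1]+21.5*np.sin(t),88.5],(255,0,255)); dot([A[0]+29.5*np.cos(t),A[1]+29.5*np.sin(t),67],(255,0,0))
    out.append(a)
cv2.imwrite(f"pics/ov{n}.png",np.hstack(out))
E
python3 ov.py 15 157 -13 0.08 230,160 240,180
```

```text
bore [626.32660784 173.56644541 133.86596555] tcp [469.32693333 173.24674859 146.86596555] h 0.0020362869111716364
```

View pics/ov15.png

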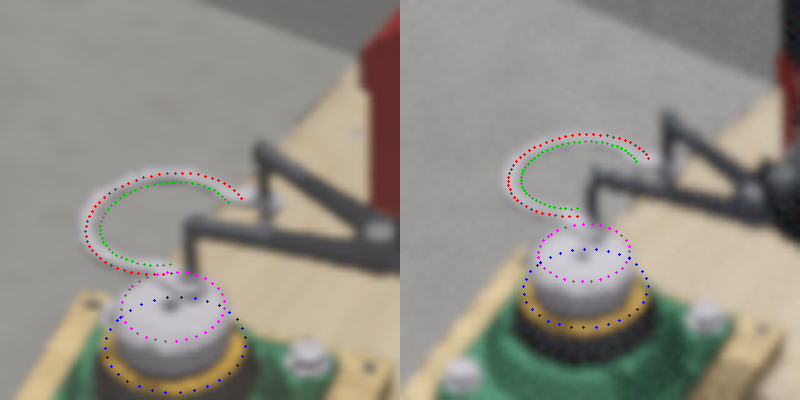

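The overlay of the predicted ring is within 1 px of the real one in both views. I'll lower to just above the axle and compare the two directly.

Request:
{"name": "drive_tool", "arguments": {
  "increments": "-0.8 0 8 0 0;0 0 12 0 0;0 0 10 0 0;0 0 5 0 0;0 0 0 0 0"
}}

```text
clock: 16.55
tool_pos: [469.3, 171.2, 110.5]
tcp_rot: [0.707, 0.707, -0.001, -0.001]
force: [-0.2, -0.3, -2.7]
gripper_width: 0.324
```

Request:
{"name": "drive_tool", "arguments": {
  "increments": "0 0 0 0 0;0 0 0 0 0"
}}

```text
clock: 16.75
tool_pos: [470.7, 171.5, 112.2]
tcp_rot: [0.707, 0.707, 0.0, 0.0]
force: [-0.1, 0.6, -3.5]
gripper_width: 0.322
```

```bash
python3 snap.py s16 scene;python3 snap.py d16 side; python3 ov.py 16 157 -12 0.08 230,180 240,190;python3 -c "
import cv2,numpy as np
f=lambda i:cv2.resize(i,None,fx=8,fy=8,interpolation=cv2.INTER_CUBIC)
a=cv2.imread('pics/s16.png')[195:245,235:285];b=cv2.imread('pics/d16.png')[205:255,248:298];cv2.imwrite('pics/z16.png',np.hstack([f(a),f(b)]))"
```

```text
16.75 [470.65015823 171.53464665 112.18263535] [7.07082774e-01 7.07130651e-01 3.49419902e-04 2.65142641e-04] [-0.09632648  0.60199003 -3.4710799 ] 0.32244389003189344
16.8 [470.61931098 171.52708525 112.27586032] [7.07060714e-01 7.07152664e-01 3.93342040e-04 3.19659704e-04] [ 0.36650819 -0.61028531 -2.30076622] 0.32171129849683583
bore [627.65015787 171.54527687 100.18263535] tcp [470.65015823 171.53464665 112.18263535] h 6.770839622238789e-05
```

View pics/ov16.png

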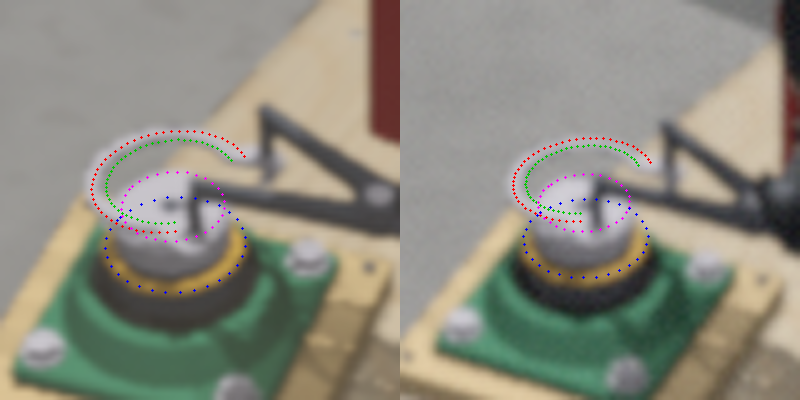

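View pics/z16.png

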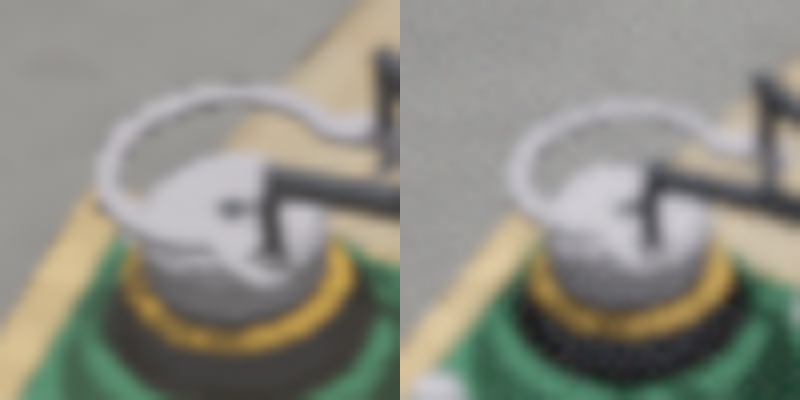

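The ring sits about 1 mm too far ahead of the axle. I'll pull back 1 mm and descend gently, watching the force.

Request:
{"name": "drive_tool", "arguments": {
  "increments": "0 -1 2 0 0;0 0 3 0 0;0 0 3 0 0;0 0 2 0 0;0 0 0 0 0"
}}

```text
clock: 17.35
tool_pos: [468.9, 171.4, 101.4]
tcp_rot: [0.707, 0.707, -0.0, -0.0]
force: [0.1, 0.4, -2.0]
gripper_width: 0.324
```

Request:
{"name": "drive_tool", "arguments": {
  "increments": "0 0 2 0 0;0 0 2 0 0;0 0 2 0 0;0 0 0 0 0;0 0 0 0 0"
}}

```text
clock: 17.85
tool_pos: [469.1, 171.6, 95.9]
tcp_rot: [0.707, 0.707, -0.0, -0.0]
force: [-1.0, 0.4, -1.1]
gripper_width: 0.324
```

```bash
python3 snap.py s17 scene;python3 snap.py d17 side; python3 -c "
import cv2,numpy as np
f=lambda i:cv2.resize(i,None,fx=8,fy=8,interpolation=cv2.INTER_CUBIC)
a=cv2.imread('pics/s17.png')[195:245,235:285];b=cv2.imread('pics/d17.png')[205:255,248:298];cv2.imwrite('pics/z17.png',np.hstack([f(a),f(b)]))"
```

```text
17.85 [469.14723034 171.56086715  95.90103554] [ 7.06991099e-01  7.07222444e-01 -6.55241420e-06 -1.17506393e-05] [-0.99094213  0.43203605 -1.05080745] 0.3244985995893605
17.9 [469.16008638 171.52330042  95.94556085] [7.07005624e-01 7.07207924e-01 2.88933234e-06 1.38426099e-05] [-0.87193891  0.32478016 -1.45469167] 0.32396906487244825
```

View pics/z17.png

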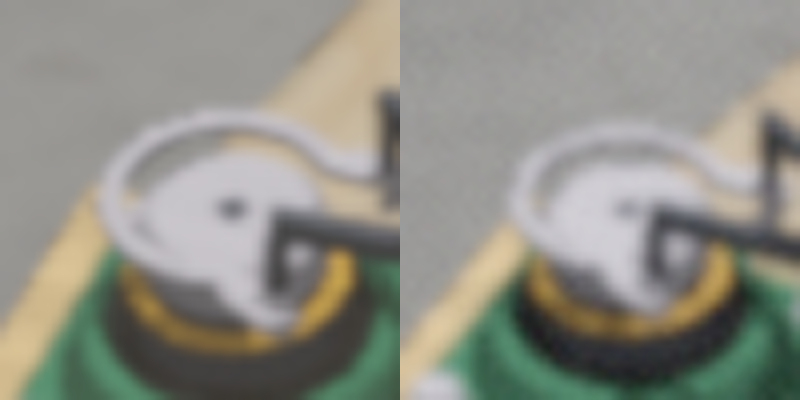

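The visible gap at the back and the -x push both say the ring is still a bit ahead, so I'll pull back 1.5 mm and go on down.

Request:
{"name": "drive_tool", "arguments": {
  "increments": "0 -1.5 0 0 0;0 0 2 0 0;0 0 2 0 0;0 0 0 0 0;0 0 0 0 0"
}}

```text
clock: 18.45
tool_pos: [467.7, 171.5, 91.8]
tcp_rot: [0.707, 0.707, -0.0, -0.0]
force: [-1.0, 0.7, -0.5]
gripper_width: 0.326
```

Request:
{"name": "drive_tool", "arguments": {
  "increments": "0 0 2 0 0;0 0 2 0 0;0 0 0 0 0"
}}

```text
clock: 18.75
tool_pos: [467.6, 171.5, 87.6]
tcp_rot: [0.707, 0.707, -0.0, -0.0]
force: [-1.6, 1.6, -0.8]
gripper_width: 0.324
```

```bash
python3 snap.py s18 scene;python3 snap.py d18 side; python3 -c "
import cv2,numpy as np
f=lambda i:cv2.resize(i,None,fx=8,fy=8,interpolation=cv2.INTER_CUBIC)
a=cv2.imread('pics/s18.png')[195:245,235:285];b=cv2.imread('pics/d18.png')[205:255,248:298];cv2.imwrite('pics/z18.png',np.hstack([f(a),f(b)]))"
```

```text
18.75 [467.61746974 171.5072106   87.62231439] [ 7.07009822e-01  7.07203721e-01 -8.25119069e-05 -4.83730368e-05] [-1.60872055  1.56089003 -0.78795609] 0.3240500090709974
18.8 [467.63732437 171.52673233  87.73075242] [ 7.07013069e-01  7.07200476e-01 -7.07964312e-05 -4.53216714e-05] [-1.07159243  1.30467435  0.32633224] 0.3280323416035689
```

View pics/z18.png

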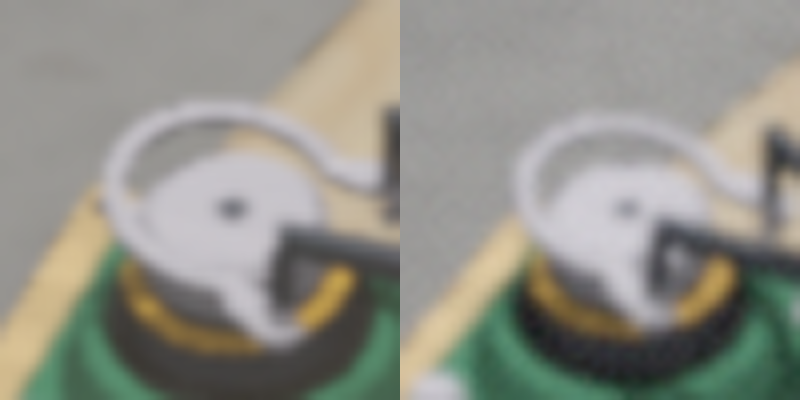

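Run:
```python
from h import *
import pickle
np.set_printoptions(suppress=True,precision=2,linewidth=160)
for n,vs,u0 in (("s16",range(210,220),240),("d16",range(221,230),254),("s15",range(198,210),240),("d15",range(210,222),254)):
    im=cv2.cvtColor(cv2.imread(f"pics/{n}.png"),cv2.COLOR_BGR2GRAY).astype(int)
    c,o=pickle.load(open(f"pics/{n}.pkl","rb"))
    print(n,[ (v,im[v,u0:u0+18].tolist()) for v in list(vs)[::2]])
    B=o['tool_pos']+[157,0,-12]
    t=np.arange(-3,3,.02);P=np.array([proj(c,B+[33*np.cos(a)*.997,33*np.sin(a),-2.6*np.cos(a)+s]) for a in t for s in(-2,2)]); i=P[:,0].argmin();print("pred left",P[i]," duv/dx",proj(c,B+[1,0,0])-proj(c,B),"dy",proj(c,B+[0,1,0])-proj(c,B),"dz",proj(c,B+[0,0,1])-proj(c,B))
```

```text
s16 [(210, [153, 153, 153, 152, 151, 151, 150, 149, 152, 163, 178, 183, 179, 166, 151, 148, 148, 146]), (212, [152, 151, 151, 150, 150, 150, 149, 150, 166, 183, 183, 167, 151, 145, 147, 149, 151, 150]), (214, [150, 150, 151, 151, 151, 151, 156, 173, 186, 181, 157, 143, 147, 148, 149, 148, 149, 149]), (216, [151, 152, 152, 153, 153, 153, 160, 180, 187, 173, 155, 150, 149, 149, 149, 152, 160, 176]), (218, [152, 152, 151, 151, 152, 155, 165, 181, 188, 178, 165, 157, 154, 160, 175, 187, 194, 197])]
pred left [247.94 217.39]  duv/dx [-0.41 -0.16] dy [-0.26  0.28] dz [-0.03 -0.36]
d16 [(221, [154, 154, 153, 154, 152, 154, 152, 152, 157, 164, 177, 183, 181, 174, 166, 153, 148, 149]), (223, [155, 155, 157, 158, 156, 157, 156, 160, 174, 188, 186, 165, 151, 150, 152, 158, 156, 157]), (225, [153, 156, 156, 156, 156, 158, 159, 173, 188, 187, 172, 157, 154, 157, 158, 159, 162, 169]), (227, [154, 154, 152, 156, 155, 156, 160, 174, 189, 188, 168, 158, 156, 158, 167, 182, 194, 199]), (229, [155, 155, 157, 158, 156, 156, 158, 162, 176, 188, 187, 177, 171, 176, 194, 202, 204, 206])]
pred left [262.16 
[... 725 characters left out ...]
8] dz [-0.03 -0.37]
d15 [(210, [153, 153, 152, 152, 154, 153, 152, 155, 164, 171, 178, 181, 179, 171, 159, 149, 151, 152]), (212, [153, 153, 154, 156, 155, 154, 161, 170, 185, 189, 172, 153, 154, 156, 158, 156, 159, 158]), (214, [155, 156, 158, 155, 159, 159, 173, 188, 192, 176, 158, 155, 158, 161, 159, 159, 159, 160]), (216, [156, 158, 156, 159, 156, 159, 173, 189, 189, 170, 160, 159, 158, 161, 158, 159, 158, 160]), (218, [159, 157, 155, 155, 156, 156, 160, 172, 185, 186, 175, 164, 158, 157, 158, 158, 159, 157]), (220, [156, 154, 154, 152, 153, 154, 150, 147, 154, 166, 179, 183, 179, 174, 170, 166, 162, 161])]
pred left [261.31 215.29]  duv/dx [-0.34 -0.15] dy [-0.27  0.21] dz [-0.02 -0.35]
```

Edge readings put the bore about 160 mm ahead of the TCP rather than 157, and the side force says the ring is too far towards -y. I'll lift clear, shift +2 mm in y and -0.8 mm in x, and look.

Request:
{"name": "drive_tool", "arguments": {
  "increments": "0 0 -4 0 0;0 0 -5 0 0;0 0 -4 0 0;2 -0.8 0 0 0;0 0 0 0 0"
}}

```text
clock: 19.35
tool_pos: [466.7, 173.5, 101.0]
tcp_rot: [0.707, 0.707, -0.0, 0.0]
force: [0.0, -0.3, -2.7]
gripper_width: 0.326
```

Request:
{"name": "drive_tool", "arguments": {
  "increments": "0 0 0 0 0;0 0 0 0 0"
}}

```text
clock: 19.55
tool_pos: [466.7, 173.4, 100.7]
tcp_rot: [0.707, 0.707, -0.0, -0.0]
force: [0.5, 0.1, -2.7]
gripper_width: 0.326
```

```bash
python3 snap.py s19 scene;python3 snap.py d19 side; python3 ov.py 19 160.4 -12 0.06 230,180 240,190; python3 -c "
import cv2,numpy as np
f=lambda i:cv2.resize(i,None,fx=8,fy=8,interpolation=cv2.INTER_CUBIC)
a=cv2.imread('pics/s19.png')[195:245,235:285];b=cv2.imread('pics/d19.png')[205:255,248:298];cv2.imwrite('pics/z19.png',np.hstack([f(a),f(b)]))"
```

```text
19.55 [466.68872216 173.39163805 100.68058066] [ 7.07022260e-01  7.07191240e-01 -2.65510858e-04 -5.84104102e-05] [ 0.48607522  0.08436865 -2.65172352] 0.3263851541606767
19.6 [466.69627425 173.40228352 100.66347822] [ 7.07036716e-01  7.07176787e-01 -2.62456159e-04 -7.27386183e-05] [ 0.00589601  0.54307693 -1.53631286] 0.32541748729916936
bore [627.08871758 173.42996959  88.68058066] tcp [466.68872216 173.39163805 100.68058066] h 0.00023897471403766524
```

View pics/z19.png

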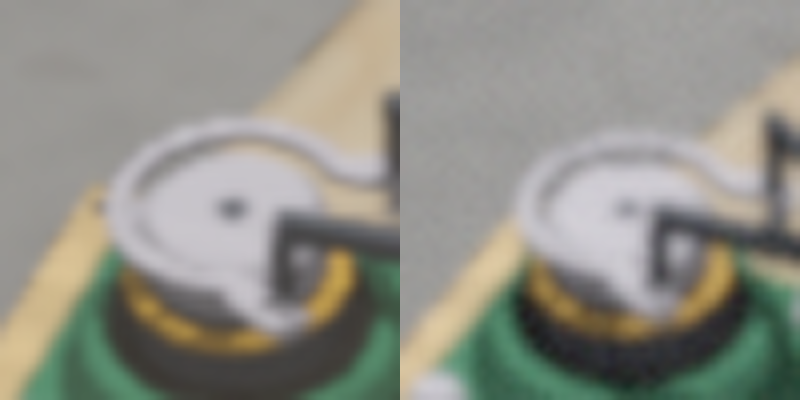

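View pics/ov19.png

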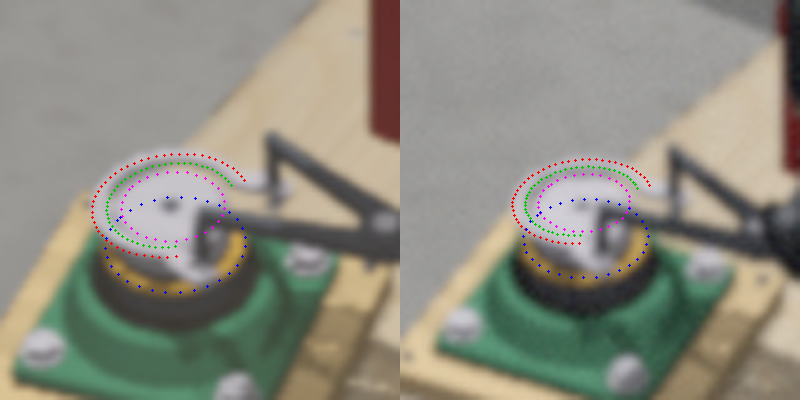

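Now it looks concentric. Descending.

Request:
{"name": "drive_tool", "arguments": {
  "increments": "0 0 3 0 0;0 0 3 0 0;0 0 2 0 0;0 0 0 0 0;0 0 0 0 0"
}}

```text
clock: 20.15
tool_pos: [466.9, 173.4, 92.7]
tcp_rot: [0.707, 0.707, -0.0, -0.0]
force: [0.0, 0.2, -2.3]
gripper_width: 0.327
```

Request:
{"name": "drive_tool", "arguments": {
  "increments": "0 0 2 0 0;0 0 2 0 0;0 0 0 0 0;0 0 0 0 0"
}}

```text
clock: 20.55
tool_pos: [466.8, 173.5, 88.8]
tcp_rot: [0.707, 0.707, -0.0, 0.0]
force: [-0.7, 0.4, -2.2]
gripper_width: 0.321
```

```bash
python3 snap.py s20 scene;python3 snap.py d20 side; python3 -c "
import cv2,numpy as np
f=lambda i:cv2.resize(i,None,fx=8,fy=8,interpolation=cv2.INTER_CUBIC)
a=cv2.imread('pics/s20.png')[195:245,235:285];b=cv2.imread('pics/d20.png')[205:255,248:298];cv2.imwrite('pics/z20.png',np.hstack([f(a),f(b)]))"
```

```text
20.55 [466.83178031 173.45777088  88.79197399] [ 7.07013005e-01  7.07200536e-01 -1.12192000e-04  2.68051569e-06] [-0.69172621  0.37122452 -2.23817469] 0.3207056427237836
20.6 [466.92581318 173.46902704  88.87374904] [ 7.07050525e-01  7.07163030e-01 -1.81480138e-05  5.51237433e-05] [ 0.13104149 -0.2341717  -2.15650959] 0.3263196586840064
```

View pics/z20.png

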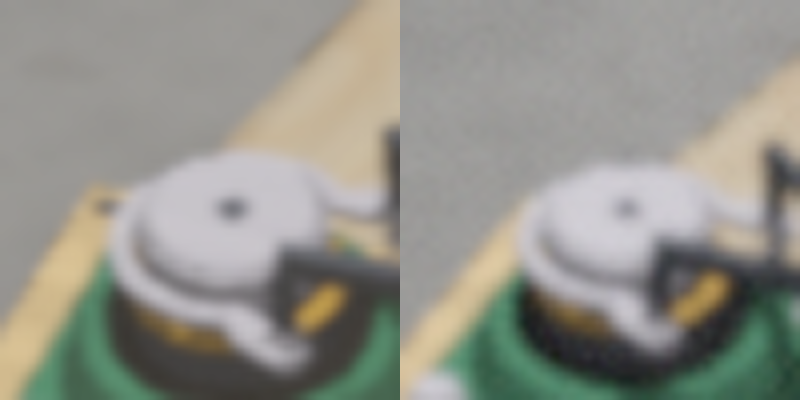

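The ring has passed the chamfer and there is no contact force. I'll keep lowering to the washer.

Request:
{"name": "drive_tool", "arguments": {
  "increments": "0 0 2 0 0;0 0 2 0 0;0 0 0 0 0;0 0 0 0 0"
}}

```text
clock: 21.05
tool_pos: [466.8, 173.5, 84.8]
tcp_rot: [0.707, 0.707, -0.0, -0.0]
force: [0.3, -0.1, -3.0]
gripper_width: 0.324
```

Request:
{"name": "drive_tool", "arguments": {
  "increments": "0 0 1.5 0 0;0 0 1 0 0;0 0 0 0 0;0 0 0 0 0"
}}

```text
clock: 21.45
tool_pos: [466.9, 173.5, 82.3]
tcp_rot: [0.707, 0.707, -0.0, 0.0]
force: [0.1, -0.5, -2.4]
gripper_width: 0.326
```

```bash
python3 snap.py s21 scene;python3 snap.py d21 side; python3 -c "
import cv2,numpy as np
f=lambda i:cv2.resize(i,None,fx=8,fy=8,interpolation=cv2.INTER_CUBIC)
a=cv2.imread('pics/s21.png')[200:250,235:285];b=cv2.imread('pics/d21.png')[210:260,248:298];cv2.imwrite('pics/z21.png',np.hstack([f(a),f(b)]))"
```

```text
21.45 [466.85730403 173.45059748  82.32871787] [ 7.07058627e-01  7.07154927e-01 -8.10963460e-05  4.76097805e-06] [ 0.05725267 -0.5121019  -2.44833317] 0.326482036734953
21.5 [466.91797586 173.47356099  82.35854396] [ 7.07043938e-01  7.07169617e-01 -2.02895370e-05  3.97564073e-05] [-0.38354257 -0.39939034 -2.734393  ] 0.32567931081920604
```

View pics/z21.png

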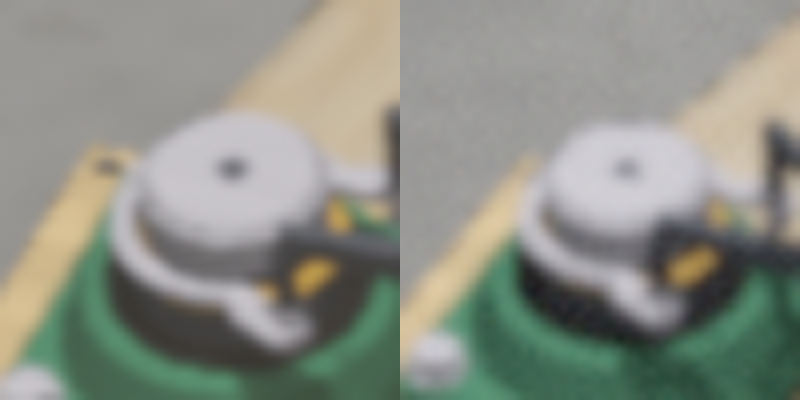

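Request:
{"name": "drive_tool", "arguments": {
  "increments": "0 0 1 0 0;0 0 0 0 0;0 0 0 0 0"
}}

```text
clock: 21.85
tool_pos: [466.9, 173.5, 81.4]
tcp_rot: [0.707, 0.707, -0.0, 0.0]
force: [1.2, 0.2, -1.8]
gripper_width: 0.328
```

Request:
{"name": "drive_tool", "arguments": {
  "increments": "0 0 1 0 0;0 0 0 0 0;0 0 0 0 0"
}}

```text
clock: 22.15
tool_pos: [466.9, 173.5, 80.3]
tcp_rot: [0.707, 0.707, -0.0, 0.0]
force: [-0.6, -0.2, -2.7]
gripper_width: 0.323
```

```bash
python3 snap.py s22 scene;python3 snap.py d22 side; python3 -c "
import cv2,numpy as np
f=lambda i:cv2.resize(i,None,fx=8,fy=8,interpolation=cv2.INTER_CUBIC)
a=cv2.imread('pics/s22.png')[200:250,235:285];b=cv2.imread('pics/d22.png')[210:260,248:298];cv2.imwrite('pics/z22.png',np.hstack([f(a),f(b)]))"
```

```text
22.15 [466.88995016 173.46068531  80.34792649] [ 7.07041428e-01  7.07172127e-01 -3.73154321e-05  2.58262013e-05] [-0.6400626  -0.17128874 -2.68198968] 0.32269115222259936
22.2 [466.91012743 173.46332366  80.36496084] [ 7.07037664e-01  7.07175890e-01 -3.37781895e-05  4.29921079e-05] [-0.10188054  0.43600381 -2.31218432] 0.32874102670877803
```

View pics/z22.png

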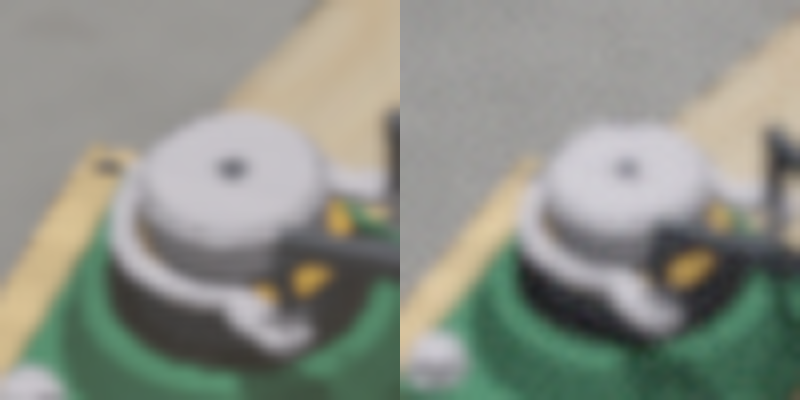

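Request:
{"name": "drive_tool", "arguments": {
  "increments": "0 0 0.8 0 0;0 0 0 0 0;0 0 0 0 0"
}}

```text
clock: 22.55
tool_pos: [466.9, 173.5, 79.6]
tcp_rot: [0.707, 0.707, -0.0, 0.0]
force: [0.0, -0.5, -2.0]
gripper_width: 0.329
```

Request:
{"name": "drive_tool", "arguments": {
  "increments": "0 0 0.8 0 0;0 0 0 0 0;0 0 0 0 0"
}}

```text
clock: 22.85
tool_pos: [466.9, 173.5, 78.8]
tcp_rot: [0.707, 0.707, 0.0, 0.0]
force: [0.3, 0.2, -2.9]
gripper_width: 0.326
```

Request:
{"name": "drive_tool", "arguments": {
  "increments": "0 0 0.6 0 0;0 0 0 0 0;0 0 0 0 0"
}}

```text
clock: 23.15
tool_pos: [466.9, 173.5, 78.2]
tcp_rot: [0.707, 0.707, -0.0, 0.0]
force: [-0.4, 1.5, -1.4]
gripper_width: 0.327
```

```bash
python3 snap.py s23 scene;python3 snap.py d23 side; python3 -c "
import cv2,numpy as np
f=lambda i:cv2.resize(i,None,fx=8,fy=8,interpolation=cv2.INTER_CUBIC)
a=cv2.imread('pics/s23.png')[200:250,235:285];b=cv2.imread('pics/d23.png')[210:260,248:298];cv2.imwrite('pics/z23.png',np.hstack([f(a),f(b)]))"
```

```text
23.15 [466.86780445 173.45734518  78.15681738] [ 7.07031204e-01  7.07182348e-01 -4.99739146e-05  2.10285861e-05] [-0.39310869  1.52445378 -1.35461768] 0.32669903719024257
23.2 [466.8950074  173.48226266  78.1829035 ] [ 7.07011004e-01  7.07202543e-01 -1.93458530e-05  4.68076505e-05] [-0.57008285 -0.38193857 -3.10338551] 0.324067467990205
```

View pics/z23.png

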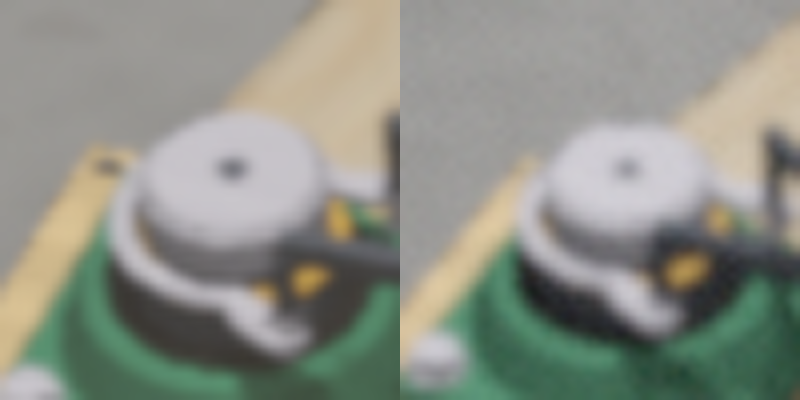

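Run:
```python
from h import *
import pickle
out=[]
for m,(u0,v0) in (("s23",(235,200)),("d23",(248,210))):
    c,o=pickle.load(open(f"pics/{m}.pkl","rb"));T=o['tool_pos']
    a=cv2.resize(cv2.imread(f"pics/{m}.png")[v0:v0+50,u0:u0+50],None,fx=8,fy=8,interpolation=cv2.INTER_CUBIC)
    def dot(p,col): p=(proj(c,p)-[u0,v0])*8+3.5;cv2.circle(a,tuple(int(round(k)) for k in p),2,col,-1)
    B=np.array([T[0]+160.4,173,69.])
    for t in np.arange(-2.2,2.21,.1):
        dot(B+[33*np.cos(t),33*np.sin(t),-2],(0,0,255));dot(B+[33*np.cos(t),33*np.sin(t),2],(0,255,255))
    for s in (-1,1):
        for z,col in ((-2,(0,0,255)),(2,(0,255,255)),(8,(255,0,255))): dot(B+[-29,s*25,z],col)
    for t in np.arange(0,6.28,.1): dot([627.5+25*np.cos(t),172+25*np.sin(t),85],(255,0,0))
    out.append(a)
cv2.imwrite("pics/ov23.png",np.hstack(out))
```

```text
(no output)
```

View pics/ov23.png

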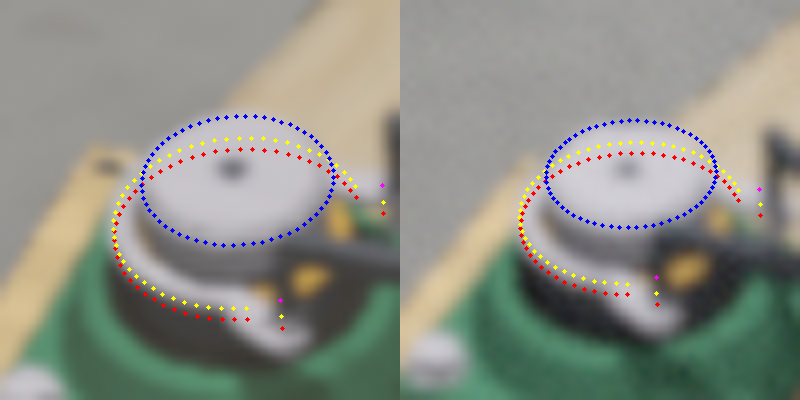

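Run:
```python
from h import *
import pickle
for cam,cols,rng in (("s",(251,254,257,268,271),(222,250)),("d",(266,269,272,281),(232,256))):
    for n in (20,21,22,23):
        im=cv2.cvtColor(cv2.imread(f"pics/{cam}{n}.png"),cv2.COLOR_BGR2GRAY).astype(int)
        print(cam,n)
        for u in cols: print("  ",u,im[rng[0]:rng[1],u].tolist())
```

```text
s 20
   251 [184, 175, 168, 166, 166, 175, 186, 188, 177, 144, 101, 76, 66, 61, 58, 57, 57, 57, 63, 80, 102, 118, 119, 114, 104, 95, 92, 92]
   254 [193, 188, 178, 166, 161, 145, 123, 129, 165, 188, 178, 141, 109, 93, 80, 69, 65, 63, 60, 57, 59, 73, 97, 117, 119, 112, 99, 94]
   257 [199, 199, 198, 196, 189, 177, 165, 144, 121, 139, 175, 181, 157, 130, 119, 101, 78, 68, 65, 64, 61, 60, 67, 90, 117, 121, 112, 99]
   268 [197, 196, 195, 194, 188, 174, 155, 136, 107, 95, 96, 98, 117, 151, 159, 161, 178, 172, 130, 86, 67, 62, 60, 61, 71, 79, 81, 80]
   271 [197, 195, 185, 153, 113, 86, 72, 73, 75, 75, 73, 77, 87, 90, 99, 121, 138, 154, 132, 100, 73, 62, 67, 77, 82, 82, 79, 79]
s 21
   251 [179, 182, 182, 171, 164, 163, 167, 175, 186, 188, 179, 151, 106, 70, 59, 56, 56, 57, 63, 80, 102, 116, 120, 114, 103, 94, 91, 92]
   254 [193, 188, 178, 166, 160, 145, 118, 104, 104, 120, 157, 185, 183, 152, 104, 71, 64, 62, 60, 57, 60, 72, 97, 117, 120, 112, 98, 94]
   257 [198, 199, 198, 195, 189, 176, 165, 143, 115, 105, 103, 115, 155, 178, 158, 114, 78, 66, 63, 63, 60, 59, 67, 90, 118, 121, 112, 99
[... 2873 characters left out ...]
207, 205, 197, 183, 161, 130, 113, 106, 118, 151, 170, 152, 108, 71, 52, 48, 38, 39, 66, 95, 115, 115]
   281 [207, 205, 203, 195, 175, 140, 96, 65, 63, 61, 68, 88, 93, 92, 87, 106, 131, 146, 129, 102, 88, 90, 80, 70]
d 23
   266 [187, 184, 170, 149, 131, 122, 137, 156, 175, 183, 171, 136, 90, 52, 45, 36, 40, 55, 77, 100, 112, 114, 106, 94]
   269 [207, 204, 199, 189, 174, 150, 123, 104, 105, 127, 159, 178, 161, 120, 74, 51, 42, 35, 38, 63, 94, 112, 117, 106]
   272 [207, 207, 207, 203, 196, 181, 159, 129, 110, 106, 118, 151, 170, 151, 110, 71, 54, 44, 39, 38, 66, 96, 117, 115]
   281 [207, 205, 204, 196, 179, 145, 105, 79, 57, 57, 75, 95, 101, 86, 81, 97, 132, 151, 136, 108, 88, 90, 82, 69]
```

Run:
```python
from h import *
import pickle
c,_=pickle.load(open("pics/s23.pkl","rb"));d,_=pickle.load(open("pics/d23.pkl","rb"))
def vat(c,cx,cy,r,z,u,back=False):
    t=np.arange(0,6.283,.005);P=np.array([proj(c,[cx+r*np.cos(a),cy+r*np.sin(a),z]) for a in t])
    k=P[abs(P[:,0]-u)<.3]; m=k[k[:,1]>P[:,1].mean()]; return m[:,1].mean().round(2)
for cc,us,name in ((c,(251,254,257),"s"),(d,(266,269,272),"d")):
  for u in us:
    print(name,u,"washer top rim",vat(cc,627.5,172,29.5,67,u),"ring bot/top outer",[vat(cc,627.5,172,33,z,u) for z in (67,71)],"inner top",vat(cc,627.5,172,27,71,u))
im=cv2.imread("pics/s16.png"); 
for u in (251,254,257): print(u,[tuple(int(x) for x in p) for p in im[226:244,u]])
```

```text
s 251 washer top rim 230.87 ring bot/top outer [np.float64(234.25), np.float64(232.99)] inner top nan
s 254 washer top rim 235.05 ring bot/top outer [np.float64(236.72), np.float64(235.4)] inner top 232.39
s 257 washer top rim 236.72 ring bot/top outer [np.float64(238.08), np.float64(236.72)] inner top 234.37
d 266 washer top rim 241.5 ring bot/top outer [np.float64(243.17), np.float64(241.91)] inner top 238.73
d 269 washer top rim 243.6 ring bot/top outer [np.float64(244.8), np.float64(243.53)] inner top 241.45
d 272 washer top rim 244.63 ring bot/top outer [np.float64(245.68), np.float64(244.38)] inner top 242.6
251 [(101, 135, 140), (82, 127, 141), (74, 119, 135), (69, 109, 128), (65, 103, 124), (61, 99, 121), (61, 98, 120), (58, 81, 97), (57, 68, 75), (56, 62, 67), (55, 59, 62), (53, 57, 60), (51, 55, 59), (51, 56, 58), (57, 65, 62), (72, 88, 68), (91, 116, 78), (105, 135, 86)]
254 [(144, 140, 143), (137, 134, 137), (113, 112, 116), (97, 98, 103), (90, 94, 100), (81, 95, 107), (72, 110, 134), (69, 127, 156), (64, 118, 146), (60, 101, 124), (60, 82, 97), (62, 69, 75), (62, 64, 67), (61, 62, 65), (56, 59, 61), (54, 58, 61), (57, 62, 64), (65, 77, 67)]
257 [(149, 144, 147), (158, 153, 156), (150, 145, 148), (123, 120, 123), (106, 104, 107), (103, 101, 104), (100, 99, 101), (86, 89, 92), (68, 84, 96), (62, 98, 120), (62, 109, 135), (62, 105, 129), (62, 81, 95), (63, 66, 70), (63, 65, 67), (63, 64, 66), (60, 62, 65), (58, 62, 65)]<stdin>:6: RuntimeWarning: Mean of empty slice.
  ret = ret.dtype.type(ret / rcount)
```

The ring stopped moving between the last two pictures while the arm went 2 mm lower. Its outer edge agrees to under 1 px with lying on the washer at z=67. I'll make one more small lowering to settle the ears, then a final check.

Request:
{"name": "drive_tool", "arguments": {
  "increments": "0 0 0.6 0 0;0 0 0 0 0;0 0 0 0 0;0 0 0 0 0;0 0 0 0 0"
}}

```text
clock: 23.75
tool_pos: [466.9, 173.5, 77.6]
tcp_rot: [0.707, 0.707, -0.0, 0.0]
force: [-0.4, 0.4, -1.0]
gripper_width: 0.325
```

```bash
python3 snap.py s24 scene;python3 snap.py d24 side; python3 -c "
import cv2,numpy as np
f=lambda i:cv2.resize(i,None,fx=8,fy=8,interpolation=cv2.INTER_CUBIC)
for c,cols,a,b in (('s',(254,257,268,271),230,247),('d',(269,272,281),240,256)):
  for n in (23,24):
    im=cv2.cvtColor(cv2.imread(f'pics/{c}{n}.png'),cv2.COLOR_BGR2GRAY)
    for u in cols: print(c,n,u,im[a:b,u].tolist())
a=cv2.imread('pics/s24.png')[200:250,235:285];b=cv2.imread('pics/d24.png')[210:260,248:298];cv2.imwrite('pics/z24.png',np.hstack([f(a),f(b)]))"
```

```text
23.75 [466.87174579 173.47040563  77.57843299] [ 7.07034140e-01  7.07179413e-01 -3.39886364e-05  3.31497186e-05] [-0.35416273  0.43764599 -0.9665557 ] 0.3253065029415365
23.8 [466.85945751 173.48747549  77.56515131] [ 7.07046329e-01  7.07167227e-01 -3.93404204e-05  8.60629508e-06] [-0.19800927 -0.43130883 -1.25358136] 0.32426697086255213
s 23 254 [102, 111, 143, 181, 190, 166, 117, 77, 64, 62, 60, 56, 60, 72, 97, 117, 119]
s 23 257 [116, 104, 101, 106, 143, 178, 173, 132, 86, 65, 64, 63, 60, 60, 68, 91, 118]
s 23 268 [124, 104, 100, 93, 81, 95, 130, 150, 161, 160, 159, 178, 171, 130, 81, 61, 67]
s 23 271 [89, 73, 71, 78, 93, 94, 83, 72, 74, 93, 118, 138, 156, 130, 102, 86, 82]
s 24 254 [103, 116, 150, 179, 183, 156, 107, 72, 64, 62, 60, 58, 60, 73, 97, 117, 120]
s 24 257 [115, 105, 102, 111, 149, 180, 171, 129, 85, 66, 63, 64, 61, 60, 67, 90, 117]
s 24 268 [125, 104, 99, 91, 81, 95, 130, 150, 161, 160, 158, 177, 172, 131, 84, 62, 67]
s 24 271 [92, 74, 71, 78, 93, 96, 86, 73, 74, 95, 121, 138, 157, 134, 104, 86, 81]
d 23 269 [105, 127, 159, 178, 161, 120, 74, 51, 42, 35, 38, 63, 94, 112, 117, 106]
d 23 272 [110, 106, 118, 151, 170, 151, 110, 71, 54, 44, 39, 38, 66, 96, 117, 115]
d 23 281 [57, 57, 75, 95, 101, 86, 81, 97, 132, 151, 136, 108, 88, 90, 82, 69]
d 24 269 [107, 132, 165, 180, 160, 115, 71, 46, 44, 37, 38, 61, 94, 114, 117, 103]
d 24 272 [110, 107, 118, 153, 168, 151, 109, 73, 51, 40, 42, 43, 63, 97, 116, 116]
d 24 281 [61, 60, 68, 94, 102, 91, 80, 98, 128, 148, 134, 105, 91, 91, 82, 68]
```

View pics/s24.png

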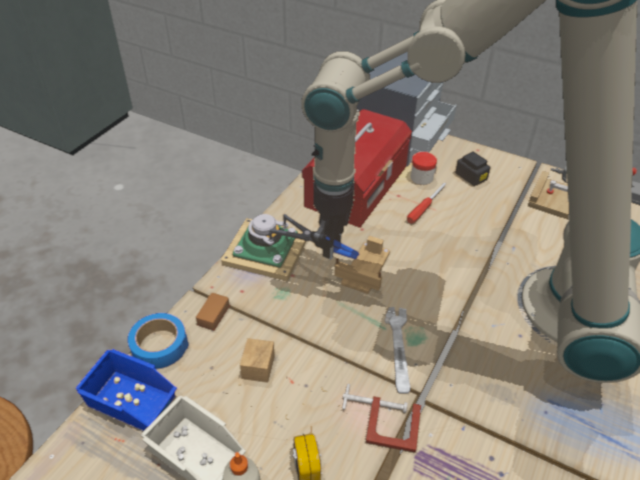

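The force rose by about 1.5 N, so the shoulders now just touch. I'll back off 0.5 mm so the ring rests freely, then hand in.

Request:
{"name": "drive_tool", "arguments": {
  "increments": "0 0 -0.5 0 0;0 0 0 0 0;0 0 0 0 0;0 0 0 0 0;0 0 0 0 0"
}}

```text
clock: 24.35
tool_pos: [467.0, 173.5, 78.1]
tcp_rot: [0.707, 0.707, 0.0, 0.0]
force: [1.3, -0.7, -2.2]
gripper_width: 0.326
```

```bash
python3 -c "
from workcell import env
o=env.observe();print(o['clock'],o['tool_pos'],o['force'],o['gripper_width'],o['joint_velocities'].round(3))
print(env.sign_off())"
```

```text
24.35 [466.98008035 173.47643617  78.07136344] [ 1.30594954 -0.65458177 -2.16295349] 0.32620703475903645 [-0.001  0.001  0.001 -0.001  0.    -0.   ]
the job is handed in; nothing more can be done
None
```

I spread the ring on the plier tips and lowered it over the axle stub onto the brass washer. The job went in at 24.35 s with the pliers still squeezed; the hand-in gives no verdict.

**Last checks**
- **Squeeze:** the gripper read 0.326 (about 27.7 mm), which matches the handles at their stop. I did not measure the ear spacing directly.
- **Height:** the ring stopped moving in the pictures while the arm went 2 mm lower. Its outer edge agrees to within about 1 px with lying on the washer at 67 mm. The side camera agreed closely. The scene camera read up to 0.9 px high, about 2 mm.
- **Contact:** the push changed by only about 1.5 N when the shoulders touched. I then backed off 0.5 mm, and the arm was still at hand-in.
- **Other objects:** the sanding block and screwdriver look unmoved in the last scene picture; I did not measure them.

**What went wrong on the way**
- **First try at the axle:** the ring caught on the axle end and tilted, with a side force of about 2 N. The ring's centre was about 3 mm further ahead of the gripper than the 157 mm I had assumed, and slightly off to the side. I lifted, shifted it and lowered again without contact.
- **Nose height:** my readings of the plier nose height from the fixed cameras disagreed by 2–4 mm. I went by the pivot reading, and the tips seated in the notches.

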